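# Bead-clean a contact probe and hold it square on the marked spot

### The arm

A 6-joint arm with a two-finger parallel gripper is mounted at the origin on a cart in front of the work surface, level with it; the furniture and walls round the work are solid. World frame = base frame: x ahead of the robot, y to its left, z up, the work surface at z = 0. Lengths are in mm, angles in rad, forces in N, time in s.
With the tool pointing down it reaches from about 350 to 875 mm from the base axis. Payload 4.2 kg.
Tool frame: the origin (TCP) lies at the very end of the fingers, on their centre line; the grasp point (between the pads) lies arm.grip_depth behind it (arm.grip_depth is the distance from the TCP to the grasp point, in mm); z points along the fingers, y is the direction in which the jaws open and shut (so a half turn about z gives the same grasp; the last joint's range is limited). The gripper opens to 85 mm and grips with 20 to 120 N. Pads are 22 mm wide; open, the fingers measure 114 mm over their backs; the gripper's body (76 mm by 85 mm) begins 54 mm behind the grasp point. The pads swing forward as they close: fully open they stand 13 mm farther back than shut.
Start: joints at [-0.922, 0.385, 0.008, 0, -1.194, -0.259], TCP at [237.515, -578.088, 231.312] pointing down, gripper open.
Joint ranges: [-3.14, 3.14], [-1.21, 2.06], [-1.07, 1.41], [-3.16, 2.05], [-2.99, -0.16], [-3.1, 3.1]. Speed limits (rad/s): [2.79, 2.79, 3.14, 3.14, 3.14, 3.14].

### API

Orientations are given as a unit quaternion [x, y, z, w].
In Python, from bench import arm, optics, workorder gives the robot as it stands. The module is installed in compiled form; this text tells all that it offers.
- The arm moves only by the tool play_rows, never from a script. Its arguments are lists of equal length, an entry for each row: "travel": the shift along the tool's x, y, z in m, a list of three; "rotation": the turn, a rotation vector about the tool's x, y, z in rad, a list of three; "grip": the opening, from 0 (shut) to 1 (fully open). In form: {"travel": [[x, y, z], ...], "rotation": [[rx, ry, rz], ...], "grip": [grip, ...]}. A call has 1 to 12 rows; each row shifts and turns the commanded pose from where the row before left it, along the tool's axes as they then stand; what a row does not reach is not made up. A row lasts 1/12 s, in which the tool goes at most 41.7 mm and 7.16 degrees, less where a joint would pass 70% of its speed; a pose out of reach is approached as far as the arm can. A call is refused whole if a number of a shift passes 0.0417 or a number of a turn 0.125, either way. A call with a gripper value outside its range is refused whole. The fingers move at their own pace and stop on an object; the grip force is fixed at half the most. Time passes only in rows, so rows that do not move let the fingers close. It gives the time, the measured TCP pose, the force and the opening at its end, in the units of the state.
- arm.read_state(): the state, without advancing time (a new reading comes with each control period).
- optics.get_image(name): name is "scene" or "top" or "wrist"; returns a dict with "image" (400x640x3 uint8, blue, green, red), "depth" (400x640 float32, mm along the optical axis (not along the pixel's ray), 0 where there is no reading), "camera_matrix" (3x3 intrinsics, pixels), "k1" (the pictures are not rectified: a ray, as slopes to the right and down, at radius r is drawn at 1 + k1 r^2 times it, then the intrinsics apply), "R" (3x3) and "t" (3): a world point X has camera coordinates R X + t; the wrist camera has in their place "hand_eye" (4x4, takes a point from camera to tool coordinates, whose origin is the TCP and whose axes are the flange's). Camera axes: x right, y down, z forward; pixel columns grow to the right and rows downward; lengths in mm; the calibration is good to about 2 mm. A picture is of the moment at which its call begins: read the wrist's pose just before it.
- workorder.job_done(): hands the job in, once; it reports no verdict.
The state is a dict: "clock": time; "joints": joint angles; "joint_vel": joint speeds; "joint_efforts": joint torques, N m; "position": TCP position; "ee_rot": TCP orientation; "contact_force": force on the tool from outside, world axes, zero at the start; "wrist_torque": the same for the moment, N m; "gripper_width": finger opening in mm.
Only numpy, scipy, OpenCV 4.12 (cv2) and the standard library are available. Lean on these libraries where they do the work, as an engineer would, in place of code of your own. Each camera call takes 0.05 s, during which the arm holds its last target. There are 200 camera calls.

### The job

Take the orange contact probe out of its stand and clean its tip by stirring it at least three times round through the white beads, down near the floor of the blue pot and more than half way out from its middle, without throwing a bead out. Then bring the probe to the sloping metal sample, set its tip inside the red ring with the probe square to the plate, press lightly so that the sprung tip is pushed part-way in (about 2 N), and finish holding it just so, never letting go. Leave the vial, the rubber bulb and the tape where they are.

Things in the scene. Friction and masses are not known exactly. Their poses are not given: they have to be found in the camera images.
- probe: the hand-held contact probe as a whole (0.1 kg): thin steel shaft below, black collar, orange square handle on top. Origin at the end of its sprung tip when the tip is not pressed, z along the probe from tip to handle. At the start it stands upright in the stand, tip down
- probe_grip (a point): the place to hold the probe: middle of its orange handle, 150 mm from the tip end; axes as the probe. The handle is 22 mm square (faces along the probe's x and y), from 110 to 185 mm from the tip end, with a 6 mm round stub 3 mm high on top; below it a black collar (34 mm across, 105 to 110 mm), then a steel shaft 10 mm across from 105 to 14 mm
- probe_tip (a point): the end of the probe's brass tip (round, 8 mm across), which is sprung and slides up to 10 mm into the shaft
- probe_plunger (a joint): how far the sprung tip is pushed in: 0 (out) to 0.010 m (fully in); the spring takes 0.5 N per mm, so half in is 2.5 N and fully in 5 N
- stand: the fixed probe stand: dark round foot 84 mm across with an upright grey tube, 120 mm high, 27 mm across at the top, bore 17 mm. Origin under its centre. The probe hangs in it by its collar, tip end 15 mm above the bench; the probe comes free once lifted straight up by 105 mm
- pot: the fixed blue round pot of cleaning beads, upright, 97 mm across and 52 mm high; inner radius 42 mm, inner floor 6 mm above the bench. Origin under its centre; axes along the world's. At the start the beads lie in a ring about 28 mm out and the very middle is free of beads
- sample: the bare metal sample plate, 115 x 104 x 6 mm, bolted on a fixed grey sloping fixture (120 x 110 mm on the bench). Origin in the centre of its underside; z is square to the plate, pointing up and, as the plate slopes 20 degrees, leaning towards its low edge; x runs up the slope
- spot (a point): the marked spot: red dot in the middle of a red ring (20 mm inside diameter) in the middle of the sample plate, on its upper face; axes as the plate, so z is square to the face
- vial_mid (a point): middle of a loose glass vial with white cap, 27 mm across, 61 mm high, a bystander
- bulb_mid (a point): middle of a loose red rubber pipette bulb, 52 mm across, 75 mm high, a bystander
- tape_mid (a point): middle of a loose roll of yellow tape lying flat, about 70 mm across, 20 mm high, a bystander
- bead0_center (a point): centre of one of six loose white ceramic beads in the pot, 18 mm across, 18 g
- bead1_center (a point): centre of one of six loose white ceramic beads in the pot, 18 mm across, 18 g
- bead2_center (a point): centre of one of six loose white ceramic beads in the pot, 18 mm across, 18 g
- bead3_center (a point): centre of one of six loose white ceramic beads in the pot, 18 mm across, 18 g
- bead4_center (a point): centre of one of six loose white ceramic beads in the pot, 18 mm across, 18 g
- bead5_center (a point): centre of one of six loose white ceramic beads in the pot, 18 mm across, 18 g
Mind the look-alikes: they are no part of the job. What is shaped like the part that bears sample but turquoise is not meant.

How it is judged (in metres and radians):
On the way, in this order (a step that is already met when the one before it is completed fails the run):
1. the probe tip is down among the beads on the left (+y) side of the pot (z of probe_tip in the frame of pot between 0 and 0.02 m and horizontal distance between probe_tip and pot below 0.043 m and y of probe_tip in the frame of pot above 0.012 m).
2. then on the right (-y) side (z of probe_tip in the frame of pot between 0 and 0.02 m and horizontal distance between probe_tip and pot below 0.043 m and y of probe_tip in the frame of pot below -0.012 m).
3. again on the left (all of step 1).
4. again on the right (all of step 2).
5. once more on the left, and the beads have been shifted: of each pair of opposite beads at least one lies over 10 mm from its start (all of step 3 and distance of any of bead0_center, bead3_center from where it was at the start of the episode above 0.01 m and distance of any of bead1_center, bead4_center from where it was at the start of the episode above 0.01 m and distance of any of bead2_center, bead5_center from where it was at the start of the episode above 0.01 m).
6. the tip is held on the marked spot, square and lightly (distance between probe_tip and spot below 0.01 m and angle between the z axis of probe_grip and the z axis of sample, either way round below 0.14 rad and contact force between probe and sample between 0.5 and 6 N and value of joint probe_plunger below 0.0097 m), for 0.3 s.
At the end, for the whole second after the job is handed in: The probe is still held in the fingers, at rest; its tip touches the sample within 10 mm of the marked spot (inside the ring), the probe is square to the plate within 8 degrees, pressing with 0.5 to 6 N with its sprung tip short of fully in (under 9.7 mm), and neither stand nor pot touches it (all of step 6 and contact force between the fingers and probe above 1 N and contact force between probe and stand below 0.1 N and contact force between probe and pot below 0.1 N and linear speed of probe below 0.02 m/s); the arm keeps its last pose, push and grip.
It fails at once if a bead leaves the pot (horizontal distance between any of bead0_center, bead1_center, bead2_center, bead3_center, bead4_center, bead5_center and pot above 0.05 m).
It fails at once if the sample is pressed with over 15 N by the probe (contact force between probe and sample above 15 N).
It fails at once if the vial, the rubber bulb or the tape is moved over 30 mm (distance of any of vial_mid, bulb_mid, tape_mid from where it was at the start of the episode above 0.03 m).
It also fails if it takes over 72 s, if anything falls off the work surface, if the arm or the gripper's body presses on something with over 40 N, if the wrist force passes 120 N, or if a joint passes its speed limit or range.

## Working session

There is one attempt and no reset: what is moved stays moved. The work goes in short steps, Python scripts to look and compute and a tool call to move; the robot and the scene stay as the last step left them, time stands still between calls to the robot, and variables do not carry over. Pictures are saved under pics/ and viewed, about 8 in all and at most 12, crops included, and the job is handed in when it is done.

Besides the shell and the picture viewer there is one more tool, called after "Call:" in YAML: its name, and indented under it one key for each argument. play_rows: Moves the arm, as the interface text tells. Its arguments: {"type":"object","properties":{"travel":{"type":"array","items":{"type":"array","items":{"type":"number"}}},"rotation":{"type":"array","items":{"type":"array","items":{"type":"number"}}},"grip":{"type":"array","items":{"type":"number"}}},"required":["travel","rotation","grip"]}

```bash
mkdir -p pics; python3 - <<'E'
from bench import arm, optics
import cv2,numpy as np
s=arm.read_state();print(s, arm.grip_depth)
for n in("scene","top"):
    d=optics.get_image(n);cv2.imwrite(f"pics/{n}0.png",d["image"]);np.savez(f"{n}0.npz",**d)
    print(n,d["camera_matrix"],d["k1"],d["R"],d["t"])
E
```

```text
{'clock': 0.0, 'joints': array([-9.22417289e-01,  3.85573905e-01,  6.62353928e-03, -5.02086805e-04,
       -1.19398371e+00, -2.58595567e-01]), 'joint_vel': array([-5.35031494e-04,  7.46139481e-04,  9.32532143e-04,  1.15454041e-03,
       -1.63071672e-03, -3.25777703e-05]), 'joint_efforts': array([-2.02371571e-04, -3.92289913e+01,  1.88395053e+01,  4.18606773e+00,
       -4.77961570e-03, -1.21648961e-05]), 'position': array([ 237.28886507, -577.57596133,  230.20974918]), 'ee_rot': array([-1.93569335e-01,  9.81085988e-01,  1.06306270e-03, -2.58530088e-04]), 'contact_force': array([-0.37809162,  0.53688037,  0.0263868 ]), 'wrist_torque': array([-0.04858401,  0.0240344 ,  0.0316791 ]), 'gripper_width': 85.29431118364754} 18.700000000000003
scene [[375.97460385   0.         320.88371737]
 [  0.         375.97460385 203.21211057]
 [  0.           0.           1.        ]] -0.06462013348925948 [[-0.62558369 -0.77979368 -0.02380879]
 [-0.36184411  0.31705331 -0.87666758]
 [ 0.6911685  -0.53981387 -0.48050713]] [410.23247576 234.86952527 986.51627915]
top [[451.94198533   0.         317.45546337]
 [  0.         451.94198533 192.42682858]
 [  0.           0.           1.        ]] -0.04716126496811209 [[ 0.02221421 -0.99969114  0.01114253]
 [-0.98444905 -0.02381545 -0.17404855]
 [ 0.17426015 -0.0071029  -0.98467403]] [  82.84190984  519.34132119 1461.48413893]
```

View pics/scene0.png

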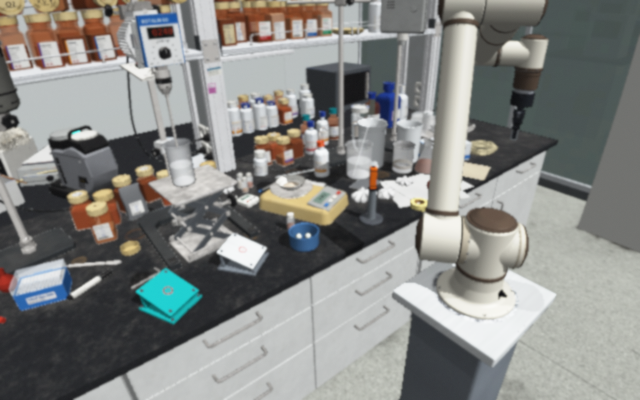

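View pics/top0.png

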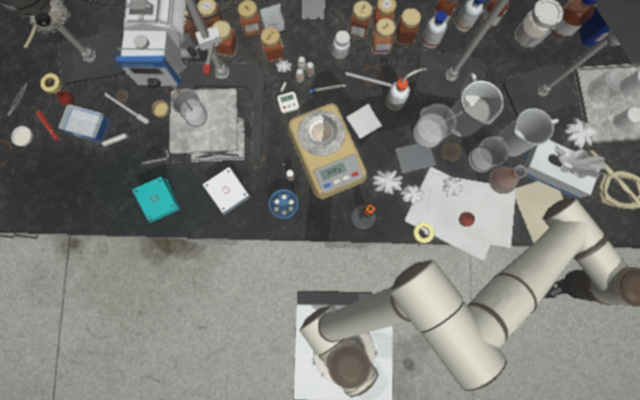

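The scene view shows the probe at about (373,178), the pot at (304,236), the sample at (243,253) and the turquoise decoy at (168,294). In the top view, the probe is at (369,210), the pot at (284,204), the sample at (226,190), the vial at (290,175), the tape at (424,232) and the bulb at (467,219).

```bash
cat > h.py <<'E'
import numpy as np,cv2
def load(n): 
    d=np.load(n);return {k:d[k] for k in d.files}
def slopes(d,uv):
    K=d["camera_matrix"];k=float(d["k1"]);p=np.atleast_2d(np.asarray(uv,float))
    return cv2.undistortPoints(p[:,None],K,np.array([k,0,0,0.]))[:,0]
def RT(d):
    return d["R"],d["t"]
def ray(d,uv):
    R,t=RT(d);s=slopes(d,uv);v=np.c_[s,np.ones(len(s))]@R;return -R.T@t,v
def onz(d,uv,z):
    o,v=ray(d,uv);return o+v*((z-o[2])/v[:,2:])
def cloud(d,mask):
    vv,uu=np.nonzero(mask&(d["depth"]>0));o,v=ray(d,np.c_[uu,vv]);return o+v*d["depth"][vv,uu][:,None],np.c_[uu,vv]
def tri(d1,p1,d2,p2):
    o1,a=ray(d1,p1);o2,b=ray(d2,p2);a=a[0];b=b[0]
    s=np.linalg.lstsq(np.c_[a,-b],o2-o1,rcond=None)[0];x=o1+s[0]*a;y=o2+s[1]*b
    return (x+y)/2,np.linalg.norm(x-y)
def blob(d,lo,hi,box):
    h=cv2.cvtColor(d["image"],cv2.COLOR_BGR2HSV);m=cv2.inRange(h,np.array(lo),np.array(hi))>0
    b=np.zeros_like(m);x0,y0,x1,y1=box;b[y0:y1,x0:x1]=1;return m&b
def cen(m): v,u=np.nonzero(m);return np.array([u.mean(),v.mean()]),len(u)
E
python3 - <<'E'
from h import *
np.set_printoptions(precision=1,suppress=True)
T=load("top0.npz");S=load("scene0.npz")
bx={'T':(T,(260,180,310,230),(345,195,385,225),(195,160,255,220)),'S':(S,(280,215,330,260),(360,155,390,195),(205,225,280,280))}
r={}
for n,(d,bp,bo,bs) in bx.items():
    mo=blob(d,(3,150,90),(18,255,255),bo);P,_=cloud(d,mo);print(n,"orange",cen(mo),np.median(P,0),P.min(0),P.max(0))
    mb=blob(d,(98,110,40),(118,255,255),bp);P,_=cloud(d,mb);print(n,"blue",cen(mb),P.min(0),P.max(0))
    c=P[P[:,2]>46];print("rim",len(c),np.percentile(c,[2,98],axis=0))
    mr=blob(d,(0,60,60),(12,255,255),bs)|blob(d,(168,60,60),(180,255,255),bs);c,k=cen(mr);print("red",c,k);r[n]=c
    mw=blob(d,(0,0,170),(180,50,255),bs);P,uv=cloud(d,mw);P=P[P[:,2]>8]
    for _ in range(4):
        q=P.mean(0);nn=np.linalg.svd(P-q,full_matrices=False)[2][2];P=P[abs((P-q)@nn)<4]
    nn*=np.sign(nn[2]);print("plate",len(P),q,nn,"tilt",np.degrees(np.arccos(nn[2])),"az",np.degrees(np.arctan2(nn[1],nn[0])))
    cn=max(cv2.findContours(mw.astype(np.uint8),0,1)[0],key=cv2.contourArea);print("quad",cv2.approxPolyDP(cn,6,True)[:,0].tolist())
print("spot",tri(T,r['T'],S,r['S']))
for n,(d,*_) in bx.items():
  print(onz(d,[r[n]],37))
# depth at pot
print(onz(T,[[284,204]],52),onz(T,[[290,175]],61),onz(T,[[371,208]],200))
im=np.hstack([cv2.resize(T["image"][150:235,190:310],None,fx=4,fy=4,interpolation=2),cv2.resize(T["image"][185:270,340:410],None,fx=4,fy=4,interpolation=2)])
im2=cv2.resize(S["image"][150:285,200:390],(760,540),interpolation=2)
cv2.imwrite("pics/topc.png",im);cv2.imwrite("pics/scc.png",im2)
E
```

```text
T orange (array([369.1, 209.5]), 70) [442.  -58.7 198.9] [ 431.4 -101.4   -9.7] [485.3 -47.3 206.9]
T blue (array([283.6, 202.6]), 300) [429.9 161.5  -2. ] [534.3 254.4  59.8]
rim 123 [[431.2 161.8  46.8]
 [521.5 252.7  58.5]]
red [nan nan] 0
plate 808 [519.2 403.1  46.6] [-0.3 -0.2  0.9] tilt 19.94680910987549 az -144.77622693985955
quad [[229, 168], [203, 184], [222, 211], [247, 195]]
S orange (array([373.3, 177.7]), 147) [438.1 -50.8 160.8] [ 429.6 -390.6   -3.8] [735.  -38.3 200.8]
S blue (array([304. , 236.9]), 671) [427.8 112.6  -4. ] [598.7 261.4  53.2]
rim 115 [[429.3 168.4  46.2]
 [521.2 260.1  52.2]]
red [nan nan] 0
plate 235 [507.3 403.2  41.4] [-0.2 -0.2  1. ] tilt 15.021279405375433 az -127.75478972065005
quad [[205, 246], [205, 253], [220, 243], [218, 253], [251, 268], [265, 250], [223, 227], [231, 234]]
 ** On entry to DLASCL parameter number  4 had an illegal value
 ** On entry to DLASCL parameter number  4 had an illegal value
 ** On entry to DLASCL parameter number  4 had an illegal value
 ** On entry to DLASCL parameter number  4 had an illegal value
 ** On entry to DLASCL parameter number  5 had an illegal value
 ** On entry to DLASCL parameter number  4 had an illegal valueh.py:22: RuntimeWarning: Mean of empty slice.
  def cen(m): v,u=np.nonzero(m);return np.array([u.mean(),v.mean()]),len(u)
  ret = ret.dtype.type(ret / rcount)
Traceback (most recent call last):
  File "h.py", line 17, in tri
    s=np.linalg.lstsq(np.c_[a,-b],o2-o1,rcond=None)[0];x=o1+s[0]*a;y=o2+s[1]*b
      ~~~~~~~~~~~~~~~^^^^^^^^^^^^^^^^^^^^^^^^^^^^^^
numpy.linalg.LinAlgError: SVD did not converge in Linear Least Squares
```

```bash
python3 - <<'E'
from h import *
np.set_printoptions(precision=1,suppress=True)
T=load("top0.npz");S=load("scene0.npz")
r={}
for n,d,bs in(("T",T,(214,180,238,200)),("S",S,(232,240,262,262))):
    b=d["image"].astype(int);m=(b[...,2]-b[...,0]>22);z=np.zeros_like(m);z[bs[1]:bs[3],bs[0]:bs[2]]=1;m&=z
    r[n],k=cen(m);print(n,r[n],k)
print("spot",tri(T,r['T'],S,r['S']))
q=np.array([519.2,403.1,46.6])
for az in(-144.8,):
    a=np.radians(az);t=np.radians(20);nn=np.array([np.sin(t)*np.cos(a),np.sin(t)*np.sin(a),np.cos(t)])
    o,v=ray(T,[[229,168],[203,184],[222,211],[247,195],r['T']]);P=o+v*(((q-o)@nn)/(v@nn))[:,None];print(P)
    e=np.diff(P[[0,1,2,3,0]],axis=0);print(np.linalg.norm(e,axis=1),np.degrees(np.arctan2(e[:,1],e[:,0])))
# handle: faces of orange, two views
for n,d,bo in(("T",T,(345,195,385,225)),("S",S,(360,155,390,195))):
    m=blob(d,(3,150,90),(18,255,255),bo);P,uv=cloud(d,m)
    P=P[(P[:,2]>105)];print(n,np.percentile(P,[5,50,95],axis=0))
    vv=np.nonzero(m)[0];print(vv.min(),vv.max())
    if n=="T":
        top=P[P[:,2]>180];print("top face",len(top),top.mean(0))
im=np.hstack([cv2.resize(T["image"][150:235,190:310],None,fx=4,fy=4,interpolation=2),cv2.resize(T["image"][185:270,340:410],None,fx=4,fy=4,interpolation=2)])
cv2.imwrite("pics/topc.png",im)
E
```

```text
T [225.6 190.2] 10
S [nan nan] 0
 ** On entry to DLASCL parameter number  4 had an illegal value
 ** On entry to DLASCL parameter number  4 had an illegal value
 ** On entry to DLASCL parameter number  4 had an illegal value
 ** On entry to DLASCL parameter number  4 had an illegal value
 ** On entry to DLASCL parameter number  5 had an illegal value
 ** On entry to DLASCL parameter number  4 had an illegal valueh.py:22: RuntimeWarning: Mean of empty slice.
  def cen(m): v,u=np.nonzero(m);return np.array([u.mean(),v.mean()]),len(u)
  ret = ret.dtype.type(ret / rcount)
Traceback (most recent call last):
  File "h.py", line 17, in tri
    s=np.linalg.lstsq(np.c_[a,-b],o2-o1,rcond=None)[0];x=o1+s[0]*a;y=o2+s[1]*b
      ~~~~~~~~~~~~~~~^^^^^^^^^^^^^^^^^^^^^^^^^^^^^^
numpy.linalg.LinAlgError: SVD did not converge in Linear Least Squares
```

```bash
python3 - <<'E'
from h import *
np.set_printoptions(precision=1,suppress=True)
T=load("top0.npz");S=load("scene0.npz")
q=np.array([519.2,403.1,46.6])
a=np.radians(-144.8);t=np.radians(20);nn=np.array([np.sin(t)*np.cos(a),np.sin(t)*np.sin(a),np.cos(t)])
o,v=ray(T,[[229,168],[203,184],[222,211],[247,195],[225.6,190.2]]);P=o+v*(((q-o)@nn)/(v@nn))[:,None];print(P)
e=np.diff(P[[0,1,2,3,0]],axis=0);print(np.linalg.norm(e,axis=1),np.degrees(np.arctan2(e[:,1],e[:,0])))
for n,d,bo in(("T",T,(345,195,385,225)),("S",S,(360,155,390,195))):
    m=blob(d,(3,150,90),(18,255,255),bo);P,uv=cloud(d,m)
    P=P[(P[:,2]>105)];print(n,np.percentile(P,[5,50,95],axis=0))
    if n=="T":
        top=P[P[:,2]>180];print("top face",len(top),top.mean(0))
im=np.hstack([cv2.resize(T["image"][150:235,190:310],None,fx=4,fy=4,interpolation=2),cv2.resize(T["image"][185:270,340:410],None,fx=4,fy=4,interpolation=2)])
cv2.imwrite("pics/topc.png",im)
E
```

```text
[[589.  390.5  64.7]
 [532.8 473.2  65.3]
 [449.5 412.8  27.9]
 [505.8 331.7  27.6]
 [517.3 401.2  45.6]]
[100.  109.5  98.7 108.4] [ 124.2 -144.   -55.2   35.2]
T [[432.6 -70.1 156. ]
 [440.7 -58.2 199.1]
 [455.8 -49.  205.3]]
top face 53 [444.1 -59.9 199.9]
S [[431.7 -59.3 127.1]
 [437.8 -50.5 164. ]
 [444.3 -43.2 198.6]]
```

View pics/topc.png

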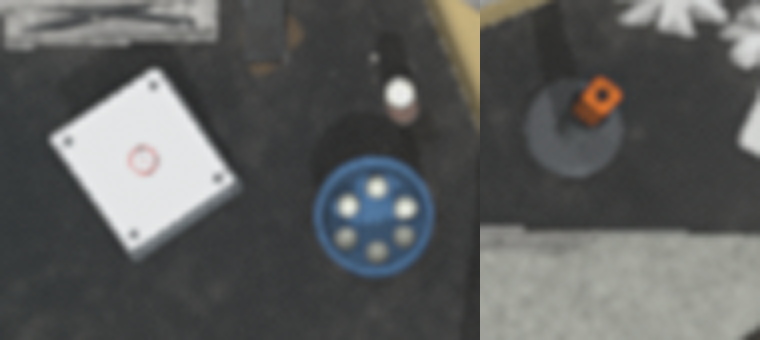

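The crop shows the pot with its six beads (crop 375,215), the white sample with its red ring (143,160), the vial (400,93), and the orange handle's top with its stub (602,95), turned in yaw. Next I'll move over the probe for a closer look.

Call:
play_rows:
  travel:
    - [-0.0193, 0.0203, -0.0035]
    - [-0.0193, 0.0203, -0.0035]
    - [-0.0193, 0.0203, -0.0035]
    - [-0.0193, 0.0203, -0.0035]
    - [-0.0193, 0.0203, -0.0035]
    - [-0.0193, 0.0203, -0.0035]
    - [-0.0193, 0.0203, -0.0035]
    - [-0.0193, 0.0203, -0.0035]
    - [-0.0193, 0.0203, -0.0035]
    - [-0.0193, 0.0203, -0.0035]
  rotation:
    - [0, 0, 0]
    - [0, 0, 0]
    - [0, 0, 0]
    - [0, 0, 0]
    - [0, 0, 0]
    - [0, 0, 0]
    - [0, 0, 0]
    - [0, 0, 0]
    - [0, 0, 0]
    - [0, 0, 0]
  grip: [1, 1, 1, 1, 1, 1, 1, 1, 1, 1]

```text
clock: 0.93
position: [338.8, -315.5, 266.1]
ee_rot: [-0.194, 0.981, 0.0, -0.0]
contact_force: [1.5, 0.2, 0.4]
gripper_width: 85.2
```

Call:
play_rows:
  travel:
    - [-0.0193, 0.0203, -0.0035]
    - [-0.0193, 0.0203, -0.0035]
    - [-0.0193, 0.0203, -0.0035]
    - [-0.0193, 0.0203, -0.0035]
    - [-0.0193, 0.0203, -0.0035]
    - [-0.0193, 0.0203, -0.0035]
    - [-0.0193, 0.0203, -0.0035]
    - [-0.0193, 0.0203, -0.0035]
    - [-0.0193, 0.0203, -0.0035]
    - [-0.0193, 0.0203, -0.0035]
    - [0, 0, 0]
  rotation:
    - [0, 0, 0]
    - [0, 0, 0]
    - [0, 0, 0]
    - [0, 0, 0]
    - [0, 0, 0]
    - [0, 0, 0]
    - [0, 0, 0]
    - [0, 0, 0]
    - [0, 0, 0]
    - [0, 0, 0]
    - [0, 0, 0]
  grip: [1, 1, 1, 1, 1, 1, 1, 1, 1, 1, 1]

```text
clock: 1.85
position: [441.9, -52.8, 301.6]
ee_rot: [-0.196, 0.981, 0.0, 0.001]
contact_force: [-0.6, -0.1, 0.2]
gripper_width: 85.4
```

```bash
cat >> h.py <<'E'
from scipy.spatial.transform import Rotation as Ro
def wrist(tag):
    from bench import arm,optics
    s=arm.read_state();d=optics.get_image("wrist");H=d["hand_eye"]
    M=np.eye(4);M[:3,:3]=Ro.from_quat(s["ee_rot"]).as_matrix();M[:3,3]=s["position"];C=M@H
    d["R"]=C[:3,:3].T;d["t"]=-C[:3,:3].T@C[:3,3];d.pop("hand_eye")
    cv2.imwrite(f"pics/{tag}.png",d["image"]);np.savez(f"{tag}.npz",**d);return d
def st():
    from bench import arm
    s=arm.read_state();return s,Ro.from_quat(s["ee_rot"]).as_matrix()
E
python3 - <<'E'
from h import *
np.set_printoptions(precision=4,suppress=True)
s,R=st();print(s["clock"],s["position"],R,s["joints"],s["contact_force"])
from bench import optics
print(optics.get_image("wrist")["hand_eye"])
d=wrist("w1");print(-d["R"].T@d["t"])
E
```

```text
1.85 [441.8649 -52.8081 301.572 ] [[-0.9234 -0.3838  0.0014]
 [-0.3838  0.9234  0.0006]
 [-0.0015  0.     -1.    ]] [ 0.2482  0.022  -0.2815 -0.0003 -1.2658 -1.425 ] [-0.5955 -0.1305  0.2392]
[[   0.0006   -0.9542   -0.2992   76.2965]
 [   1.        0.0006    0.0001    0.2337]
 [   0.0001   -0.2992    0.9542 -143.8166]
 [   0.        0.        0.        1.    ]]
[370.3176 -83.1382 444.9736]
```

View pics/w1.png

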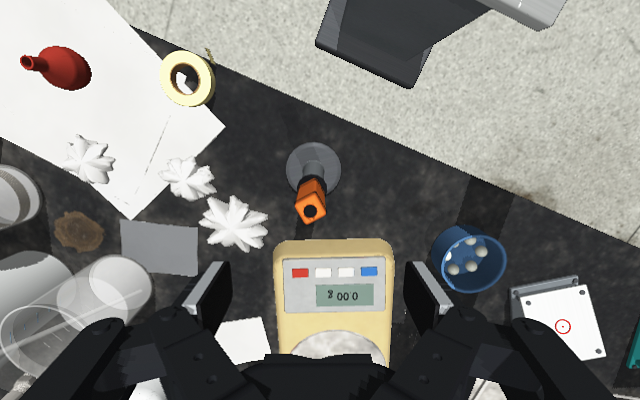

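The wrist view shows the handle top with its stub at about (310,210), almost aligned with the jaws. The pot is at (473,258) and the sample ring at (563,326).

```bash
python3 - <<'E'
from h import *
np.set_printoptions(precision=1,suppress=True)
d=load("w1.npz")
m=blob(d,(3,120,60),(20,255,255),(270,160,350,240))
h=cv2.cvtColor(d["image"],cv2.COLOR_BGR2HSV)
print("V hist",np.histogram(h[...,2][m],10))
P,uv=cloud(d,m);tp=(P[:,2]>194)&(P[:,2]<206);print("top n",tp.sum(),P[tp].mean(0))
rect=cv2.minAreaRect(uv[tp].astype(np.float32));print(rect)
b=onz(d,cv2.boxPoints(rect),200);print(b,b.mean(0));e=np.diff(b[[0,1,2,3]],axis=0);print(np.linalg.norm(e,axis=1),np.degrees(np.arctan2(e[:,1],e[:,0])))
blk=blob(d,(0,0,0),(180,255,60),(300,200,321,220));c,k=cen(blk);print("stub",c,k,onz(d,[c],203))
# pot rim, ring
mb=blob(d,(98,110,30),(118,255,255),(425,215,515,300));P,_=cloud(d,mb);c=P[(P[:,2]>47)&(P[:,2]<57)];print("rim",len(c),np.percentile(c,[1,99],axis=0))
A=np.c_[2*c[:,:2],np.ones(len(c))];x=np.linalg.lstsq(A,(c[:,:2]**2).sum(1),rcond=None)[0];print("circ",x[:2],np.sqrt(x[2]+x[0]**2+x[1]**2))
mr=blob(d,(0,70,60),(10,255,255),(545,310,582,343))|blob(d,(170,70,60),(180,255,255),(545,310,582,343));c,k=cen(mr);P,_=cloud(d,mr);print("ring",c,k,P.mean(0))
mw=blob(d,(0,0,150),(180,40,255),(515,280,605,380));P,_=cloud(d,mw);P=P[P[:,2]>20]
for _ in range(4):
    q=P.mean(0);nn=np.linalg.svd(P-q,full_matrices=False)[2][2];P=P[abs((P-q)@nn)<2.5]
nn*=np.sign(nn[2]);print(len(P),q,nn,np.degrees(np.arccos(nn[2])),np.degrees(np.arctan2(nn[1],nn[0])))
o,v=ray(d,[cen(mr)[0]]);print("spot",o+v*(((q-o)@nn)/(v@nn))[:,None])
E
```

```text
V hist (array([ 45,  28,  58,  82, 114, 187,  46,  37,  54, 297]), array([ 60. ,  79.5,  99. , 118.5, 138. , 157.5, 177. , 196.5, 216. ,
       235.5, 255. ]))
top n 510 [443.2 -59.4 200.4]
((310.1769104003906, 208.18460083007812), (25.55115509033203, 25.4271183013916), 60.2551155090332)
[[445.5 -74.8 200. ]
 [427.8 -61.5 200. ]
 [442.  -43.7 200. ]
 [460.3 -57.1 200. ]] [443.9 -59.3 200. ]
[22.1 22.8 22.7] [143.   51.5 -36.2]
stub [309.5 211. ] 121 [[445.5 -59.2 203. ]]
rim 806 [[429.9 163.   47.2]
 [522.8 255.9  54.6]]
circ [476.1 208.8] 45.21021168905231
ring [562.7 326. ] 67 [517.6 404.   47.2]
315 [508.9 416.5  46.5] [-0.5 -0.1  0.9] 27.239017330629906 -172.06952246489683
spot [[516.8 401.3  49.4]]
```

Call:
play_rows:
  travel:
    - [0, 0, 0]
    - [0, 0, 0]
    - [0, 0, 0]
    - [0, 0, 0]
    - [0, 0, 0]
    - [0.0036, -0.006, 0.012]
    - [0, 0, 0.012]
    - [0, 0, 0.012]
    - [0, 0, 0.012]
    - [0, 0, 0.012]
    - [0, 0, 0]
  rotation:
    - [0, 0, -0.1054]
    - [0, 0, -0.1054]
    - [0, 0, -0.1054]
    - [0, 0, -0.1054]
    - [0, 0, -0.1054]
    - [0, 0, 0]
    - [0, 0, 0]
    - [0, 0, 0]
    - [0, 0, 0]
    - [0, 0, 0]
    - [0, 0, 0]
  grip: [1, 1, 1, 1, 1, 1, 1, 1, 1, 1, 1]

```text
clock: 2.87
position: [440.6, -63.4, 238.7]
ee_rot: [-0.442, 0.897, 0.001, -0.003]
contact_force: [-0.4, 0.6, -1.3]
gripper_width: 85.3
```

Call:
play_rows:
  travel:
    - [0, 0, 0.012]
    - [0, 0, 0.012]
    - [0, 0, 0.012]
    - [0, 0, 0.012]
    - [0, 0, 0.012]
    - [0, 0, 0.012]
    - [0, 0, 0.012]
    - [0, 0, 0.011]
    - [0, 0, 0]
  rotation:
    - [0, 0, 0]
    - [0, 0, 0]
    - [0, 0, 0]
    - [0, 0, 0]
    - [0, 0, 0]
    - [0, 0, 0]
    - [0, 0, 0]
    - [0, 0, 0]
    - [0, 0, 0]
  grip: [1, 1, 1, 1, 1, 1, 1, 1, 1]

```text
clock: 3.62
position: [441.3, -63.1, 144.9]
ee_rot: [-0.442, 0.897, 0.001, -0.002]
contact_force: [-0.7, -0.4, 0.2]
gripper_width: 85.4
```

```bash
python3 - <<'E'
from h import *
np.set_printoptions(precision=3,suppress=True)
s,R=st();print(s["position"],R[:,1],s["contact_force"],s["joints"]);d=wrist("w2")
E
```

```text
[441.34  -63.143 144.857] [-0.793  0.61   0.003] [-0.744 -0.372  0.225] [ 0.224  0.173 -0.535 -0.001 -0.867 -0.879]
```

View pics/w2.png

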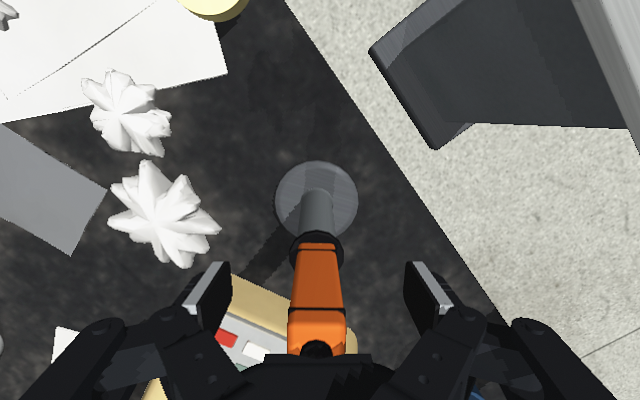

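The wrist view shows the handle centred between the jaws (handle at about u=317, pads at 207 and 428) and aligned. The only correction needed is 5 mm along tool x before closing.

Call:
play_rows:
  travel:
    - [-0.0025, 0, 0]
    - [-0.0025, 0, 0]
    - [0, 0, 0]
    - [0, 0, 0]
    - [0, 0, 0]
    - [0, 0, 0]
    - [0, 0, 0]
    - [0, 0, 0]
    - [0, 0, 0]
    - [0, 0, 0]
    - [0, 0, 0]
  rotation:
    - [0, 0, 0]
    - [0, 0, 0]
    - [0, 0, 0]
    - [0, 0, 0]
    - [0, 0, 0]
    - [0, 0, 0]
    - [0, 0, 0]
    - [0, 0, 0]
    - [0, 0, 0]
    - [0, 0, 0]
    - [0, 0, 0]
  grip: [1, 1, 1, 0, 0, 0, 0, 0, 0, 0, 0]

```text
clock: 4.58
position: [446.1, -58.4, 146.5]
ee_rot: [-0.443, 0.897, -0.0, 0.0]
contact_force: [-1.2, -0.5, 1.6]
gripper_width: 21.2
```

Call:
play_rows:
  travel:
    - [0, 0, -0.006]
    - [0, 0, -0.012]
    - [0, 0, -0.012]
    - [0, 0, -0.012]
    - [0, 0, -0.012]
    - [0, 0, -0.012]
    - [0, 0, -0.012]
    - [0, 0, -0.012]
    - [0, 0, -0.012]
    - [0, 0, -0.012]
    - [0, 0, -0.012]
    - [0, 0, -0.006]
  rotation:
    - [0, 0, 0]
    - [0, 0, 0]
    - [0, 0, 0]
    - [0, 0, 0]
    - [0, 0, 0]
    - [0, 0, 0]
    - [0, 0, 0]
    - [0, 0, 0]
    - [0, 0, 0]
    - [0, 0, 0]
    - [0, 0, 0]
    - [0, 0, 0]
  grip: [0, 0, 0, 0, 0, 0, 0, 0, 0, 0, 0, 0]

```text
clock: 5.58
position: [446.2, -58.4, 279.8]
ee_rot: [-0.443, 0.897, -0.0, 0.001]
contact_force: [-0.5, 0.1, -1.2]
gripper_width: 21.4
```

```bash
python3 - <<'E'
from h import *
from bench import optics
np.set_printoptions(precision=3,suppress=True)
s,R=st();print(s["position"],R,s["contact_force"],s["gripper_width"]);d=wrist("w3")
S=optics.get_image("scene");T=optics.get_image("top")
im=np.hstack([cv2.resize(d["image"][150:400,220:440],None,fx=1.6,fy=1.6),cv2.resize(S["image"][120:240,330:430],(333,400),interpolation=2)])
cv2.imwrite("pics/c3.png",im)
np.savez("s3.npz",**S)
E
```

```text
[446.21  -58.41  279.839] [[-0.608 -0.794  0.002]
 [-0.794  0.608  0.   ]
 [-0.001 -0.001 -1.   ]] [-0.464  0.1   -1.228] 21.377246889681977
```

View pics/c3.png

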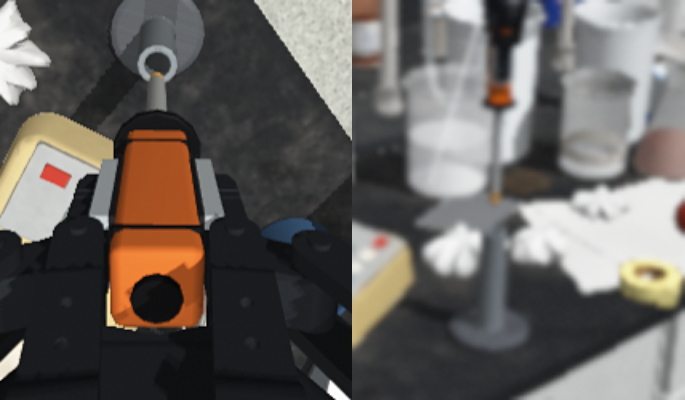

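The crops show the probe hanging straight in the fingers with its tip just above the tube mouth, clear of the stand. Next I'll compute the tip offset and the stirring table.

```bash
python3 - <<'E'
from h import *
np.set_printoptions(precision=4,suppress=True)
s,R=st();d=load("w3.npz")
m=blob(d,(5,90,80),(28,255,255),(300,185,332,212));c,k=cen(m);vv=np.nonzero(m)
print("brass",c,k,vv[0].min(),vv[0].max());t=onz(d,[[c[0],vv[0].min()+1]],148.5)[0];print("tip",t,t-s["position"])
o=np.array([476.1,208.8,200])-s["position"];print("to pot tool mm",R.T@np.array([o[0],o[1],0]))
th=np.radians(90+15*np.arange(13));p=.028*np.c_[np.cos(th),np.sin(th),0*th];print(np.round(np.diff(p,axis=0)@R,4)[:,:2].tolist(), "out",R.T@[0,.028,0])
E
```

```text
brass [317.5    196.3333] 18 195 198
tip [445.0575 -59.8099 148.5   ] [  -0.6593   -1.537  -129.7887]
to pot tool mm [-230.425   138.403     0.1665]
[[0.0052, 0.0052], [0.0063, 0.0037], [0.0071, 0.0019], [0.0073, 0.0], [0.0071, -0.0019], [0.0063, -0.0037], [0.0052, -0.0052], [0.0037, -0.0063], [0.0019, -0.0071], [0.0, -0.0073], [-0.0019, -0.0071], [-0.0037, -0.0063]] out [-0.0222  0.017   0.    ]
```

Call:
play_rows:
  travel:
    - [-0.023, 0.0138, 0]
    - [-0.023, 0.0138, 0]
    - [-0.023, 0.0138, 0]
    - [-0.023, 0.0138, 0]
    - [-0.023, 0.0138, 0]
    - [-0.023, 0.0138, 0]
    - [-0.023, 0.0138, 0]
    - [-0.023, 0.0138, 0]
    - [-0.023, 0.0138, 0]
    - [-0.023, 0.0138, 0]
    - [0, 0, 0]
    - [0, 0, 0]
  rotation:
    - [0, 0, 0]
    - [0, 0, 0]
    - [0, 0, 0]
    - [0, 0, 0]
    - [0, 0, 0]
    - [0, 0, 0]
    - [0, 0, 0]
    - [0, 0, 0]
    - [0, 0, 0]
    - [0, 0, 0]
    - [0, 0, 0]
    - [0, 0, 0]
  grip: [0, 0, 0, 0, 0, 0, 0, 0, 0, 0, 0, 0]

```text
clock: 6.73
position: [475.7, 208.9, 276.6]
ee_rot: [-0.443, 0.896, -0.0, -0.002]
contact_force: [0.5, -0.3, -1.3]
gripper_width: 21.7
```

Call:
play_rows:
  travel:
    - [0, 0, 0.012]
    - [0, 0, 0.012]
    - [0, 0, 0.012]
    - [0, 0, 0.012]
    - [0, 0, 0.012]
    - [0, 0, 0.012]
    - [0, 0, 0.005]
    - [0, 0, 0]
    - [0, 0, 0]
  rotation:
    - [0, 0, 0]
    - [0, 0, 0]
    - [0, 0, 0]
    - [0, 0, 0]
    - [0, 0, 0]
    - [0, 0, 0]
    - [0, 0, 0]
    - [0, 0, 0]
    - [0, 0, 0]
  grip: [0, 0, 0, 0, 0, 0, 0, 0, 0]

```text
clock: 7.48
position: [476.3, 207.4, 201.4]
ee_rot: [-0.442, 0.897, -0.0, -0.0]
contact_force: [-0.1, 0.2, -1.4]
gripper_width: 21.2
```

```bash
python3 - <<'E'
from h import *
np.set_printoptions(precision=3,suppress=True)
s,R=st();print(s["position"],R,s["contact_force"],s["gripper_width"]);d=wrist("w4")
cv2.imwrite("pics/c4.png",cv2.resize(d["image"][60:360,170:470],(600,600)))
# predict pixels of pot center at floor and tip
for X in ([476.1,208.8,6],[476.1,208.8,52],s["position"]-R[:,2]*-131.3):
    c=d["R"]@X+d["t"];u=c[:2]/c[2];u*=1+float(d["k1"])*(u@u);K=d["camera_matrix"];p=K[:2,:2]@u+K[:2,2];print(p,(p-[170,60])*2)
E
```

```text
[476.322 207.421 201.38 ] [[-0.609 -0.793 -0.   ]
 [-0.793  0.609 -0.001]
 [ 0.001 -0.    -1.   ]] [-0.13   0.204 -1.38 ] 21.222027935956437
[318.151 184.296] [296.303 248.592]
[318.257 194.283] [296.514 268.565]
[317.233 198.01 ] [294.465 276.02 ]
```

View pics/c4.png

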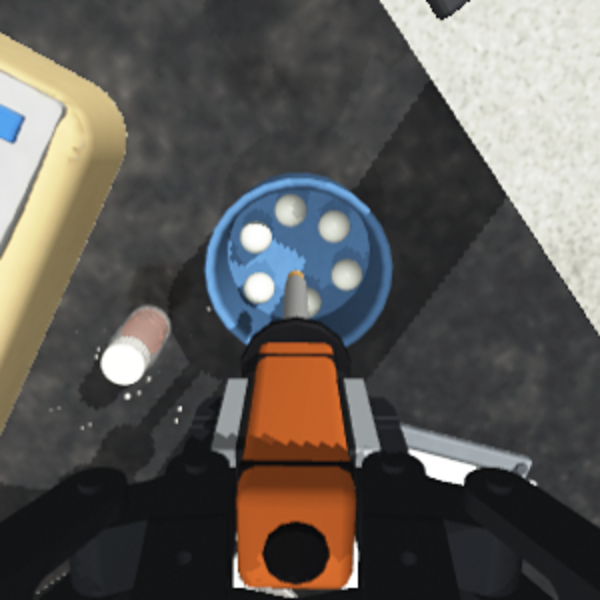

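The crop shows the tip at (296,272), over the bead-free middle of the pot, with six beads around it. Next I'll go down, out to +y between two beads, and stir.

Call:
play_rows:
  travel:
    - [0, 0, 0.01]
    - [0, 0, 0.01]
    - [0, 0, 0.01]
    - [0, 0, 0.01]
    - [0, 0, 0.01]
    - [0, 0, 0.008]
    - [0, 0, 0]
    - [0, 0, 0]
  rotation:
    - [0, 0, 0]
    - [0, 0, 0]
    - [0, 0, 0]
    - [0, 0, 0]
    - [0, 0, 0]
    - [0, 0, 0]
    - [0, 0, 0]
    - [0, 0, 0]
  grip: [0, 0, 0, 0, 0, 0, 0, 0]

```text
clock: 8.2
position: [476.2, 207.9, 142.6]
ee_rot: [-0.443, 0.897, -0.0, -0.001]
contact_force: [0.1, 0.5, -0.2]
gripper_width: 21.5
```

Call:
play_rows:
  travel:
    - [-0.0044, 0.0034, 0]
    - [-0.0044, 0.0034, 0]
    - [-0.0044, 0.0034, 0]
    - [-0.0045, 0.0034, 0]
    - [-0.0045, 0.0034, 0]
    - [0, 0, 0]
  rotation:
    - [0, 0, 0]
    - [0, 0, 0]
    - [0, 0, 0]
    - [0, 0, 0]
    - [0, 0, 0]
    - [0, 0, 0]
  grip: [0, 0, 0, 0, 0, 0]

```text
clock: 8.7
position: [476.6, 237.4, 143.5]
ee_rot: [-0.443, 0.896, 0.0, 0.001]
contact_force: [-0.4, 1.0, -0.6]
gripper_width: 21.3
```

Position is good, so I'll do the first half turn.

Call:
play_rows:
  travel:
    - [0.0052, 0.0052, 0]
    - [0.0063, 0.0037, 0]
    - [0.0071, 0.0019, 0]
    - [0.0073, 0, 0]
    - [0.0071, -0.0019, 0]
    - [0.0063, -0.0037, 0]
    - [0.0052, -0.0052, 0]
    - [0.0037, -0.0063, 0]
    - [0.0019, -0.0071, 0]
    - [0, -0.0073, 0]
    - [-0.0019, -0.0071, 0]
    - [-0.0037, -0.0063, 0]
  rotation:
    - [0, 0, 0]
    - [0, 0, 0]
    - [0, 0, 0]
    - [0, 0, 0]
    - [0, 0, 0]
    - [0, 0, 0]
    - [0, 0, 0]
    - [0, 0, 0]
    - [0, 0, 0]
    - [0, 0, 0]
    - [0, 0, 0]
    - [0, 0, 0]
  grip: [0, 0, 0, 0, 0, 0, 0, 0, 0, 0, 0, 0]

```text
clock: 9.7
position: [475.7, 179.7, 142.8]
ee_rot: [-0.442, 0.897, 0.001, -0.001]
contact_force: [-1.4, 4.5, 6.5]
gripper_width: 21.0
```

```bash
python3 - <<'E'
from h import *
d=wrist("w5");cv2.imwrite("pics/c5.png",cv2.resize(d["image"][60:260,220:420],(500,500)))
E
```

```text
(no output)
```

View pics/c5.png

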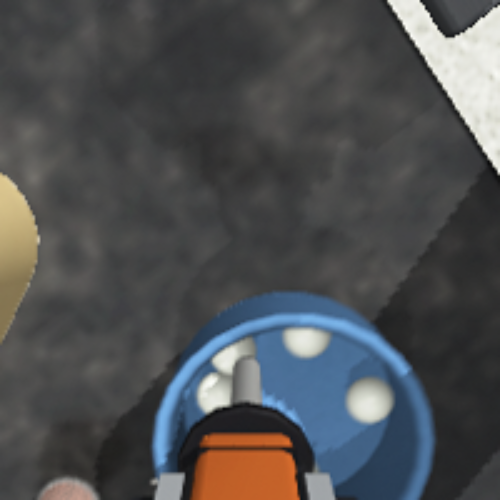

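The crop shows the shaft at about (245,370), with beads bunched ahead of it and all still inside the pot. I'm checking the 6.5 N vertical force before I go on.

Call:
play_rows:
  travel:
    - [-0.0026, -0.0026, 0]
    - [-0.0026, -0.0026, 0]
    - [-0.0032, -0.0019, 0]
    - [-0.0031, -0.0018, 0]
  rotation:
    - [0, 0, 0]
    - [0, 0, 0]
    - [0, 0, 0]
    - [0, 0, 0]
  grip: [0, 0, 0, 0]

```text
clock: 10.08
position: [489.8, 182.9, 142.9]
ee_rot: [-0.442, 0.897, -0.0, -0.002]
contact_force: [-1.5, -0.5, 3.4]
gripper_width: 21.0
```

Call:
play_rows:
  travel:
    - [-0.0071, -0.0019, 0]
    - [-0.0073, 0, 0]
    - [-0.0071, 0.0019, 0]
    - [-0.0063, 0.0037, 0]
    - [-0.0052, 0.0052, 0]
    - [-0.0037, 0.0063, 0]
    - [-0.0019, 0.0071, 0]
    - [0, 0.0073, 0]
    - [0.0019, 0.0071, 0]
    - [0.0037, 0.0063, 0]
  rotation:
    - [0, 0, 0]
    - [0, 0, 0]
    - [0, 0, 0]
    - [0, 0, 0]
    - [0, 0, 0]
    - [0, 0, 0]
    - [0, 0, 0]
    - [0, 0, 0]
    - [0, 0, 0]
    - [0, 0, 0]
  grip: [0, 0, 0, 0, 0, 0, 0, 0, 0, 0]

```text
clock: 10.92
position: [477.0, 237.1, 144.0]
ee_rot: [-0.443, 0.896, -0.0, 0.002]
contact_force: [2.7, -1.3, 4.2]
gripper_width: 21.2
```

```bash
python3 - <<'E'
from h import *
from bench import optics
s,R=st();print(s["position"],s["contact_force"])
d=wrist("w6");S=optics.get_image("scene");T=optics.get_image("top")
cv2.imwrite("pics/c6.png",np.hstack([cv2.resize(d["image"][100:300,220:420],(500,500)),cv2.resize(S["image"][205:265,280:330],(300,360),interpolation=2)[:500] if 0 else cv2.copyMakeBorder(cv2.resize(S["image"][190:265,280:325],(300,500),interpolation=2),0,0,0,0,0)]))
E
```

```text
[476.95643813 237.11379913 143.95748769] [ 2.67393261 -1.32920898  4.16224267]
```

View pics/c6.png

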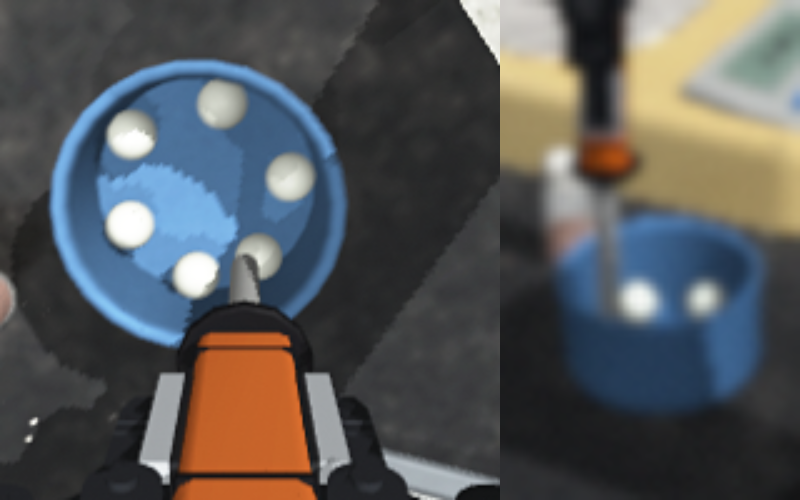

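The crop shows the six beads still in a hexagon and the brass tip hidden. Together with the steady upward force, this suggests the tip is riding up on the beads. I'll lift out, go back to the middle and go lower, close to the floor.

Call:
play_rows:
  travel:
    - [0, 0, -0.01]
    - [0, 0, -0.01]
    - [0, 0, -0.01]
    - [0.0074, -0.0057, 0]
    - [0.0074, -0.0057, 0]
    - [0.0074, -0.0056, 0]
    - [0, 0, 0]
    - [0, 0, 0]
    - [0, 0, 0]
  rotation:
    - [0, 0, 0]
    - [0, 0, 0]
    - [0, 0, 0]
    - [0, 0, 0]
    - [0, 0, 0]
    - [0, 0, 0]
    - [0, 0, 0]
    - [0, 0, 0]
    - [0, 0, 0]
  grip: [0, 0, 0, 0, 0, 0, 0, 0, 0]

```text
clock: 11.82
position: [476.3, 207.7, 173.0]
ee_rot: [-0.442, 0.897, -0.0, -0.0]
contact_force: [0.7, 0.3, -0.5]
gripper_width: 21.4
```

```bash
cat >> h.py <<'E'
def avg(n=4):
    from bench import arm,optics
    F=[];P=[]
    for i in range(n):
        s=arm.read_state();F.append(s["contact_force"]);P.append(s["position"]);optics.get_image("top")
    return np.mean(P,0),np.mean(F,0),np.std(F,0)
E
python3 - <<'E'
from h import *
np.set_printoptions(precision=2,suppress=True)
print(avg(5));s,R=st();print(s["clock"])
d=wrist("w7");m=blob(d,(8,90,80),(28,255,255),(295,170,340,230));c,k=cen(m);v=np.nonzero(m)[0];print(c,k,v.min(),v.max())
p=avg(1)[0]
o,r=ray(d,[[c[0],v.min()]]);  # tip pixel vs the TCP axis: closest height
A=np.c_[r[0],-np.array([0,0,1.])];x=np.linalg.lstsq(A,p-o,rcond=None)[0];print("tip z est",(p[2]+x[1]),"len",-x[1])
E
```

```text
(array([476.31, 208.09, 173.08]), array([ 0.26,  0.25, -1.14]), array([0.32, 0.26, 0.9 ]))
12.0667
[317.89 200.67] 9 200 202
tip z est 48.88328767103779 len 124.31668509188525
```

```bash
python3 - <<'E'
from h import *
for n,p in(("w3",[446.2,-58.4,279.84]),("w4",[476.3,207.4,201.4]),("w7",[476.3,208.1,173.1])):
    d=load(n+".npz");im=d["image"][185:215,308:328];h=cv2.cvtColor(d["image"],cv2.COLOR_BGR2HSV)
    print(n,[(v,h[v,317].tolist()) for v in range(188,208)])
    for v in (194,196,198,200):
        o,r=ray(d,[[317.5,v]]);x=np.linalg.lstsq(np.c_[r[0],[0,0,-1.]],np.array(p)-o,rcond=None)[0];print(v,-x[1])
E
```

```text
w3 [(188, [100, 16, 48]), (189, [90, 16, 47]), (190, [105, 21, 48]), (191, [100, 16, 48]), (192, [100, 16, 47]), (193, [102, 28, 46]), (194, [98, 17, 61]), (195, [18, 137, 154]), (196, [18, 168, 178]), (197, [16, 76, 135]), (198, [96, 11, 116]), (199, [50, 7, 117]), (200, [50, 7, 117]), (201, [50, 6, 118]), (202, [40, 6, 118]), (203, [30, 2, 116]), (204, [45, 4, 118]), (205, [30, 4, 118]), (206, [45, 4, 118]), (207, [45, 4, 118])]
194 145.74694361289542
196 138.02920476377895
198 130.68222315610817
200 123.67991919087238
w4 [(188, [105, 124, 223]), (189, [105, 126, 221]), (190, [105, 126, 221]), (191, [104, 124, 223]), (192, [105, 124, 225]), (193, [105, 125, 226]), (194, [105, 124, 205]), (195, [13, 67, 180]), (196, [18, 171, 204]), (197, [17, 76, 158]), (198, [90, 9, 138]), (199, [60, 6, 139]), (200, [50, 6, 139]), (201, [45, 7, 140]), (202, [50, 5, 140]), (203, [40, 5, 140]), (204, [30, 4, 139]), (205, [40, 5, 140]), (206, [30, 2, 139]), (207, [40, 5, 141])]
194 146.761223991423
196 138.95958121464662
198 131.5356717757362
200 124.46272092320362
w7 [(188, [106, 129, 152]), (189, [106, 130, 149]), (190, [105, 127, 198]), (191, [105, 123, 226]), (192, [105, 121, 225]), (193, [104, 122, 225]), (194, [104, 124, 225]), (195, [104, 121, 224]), (196, [105, 122, 227]), (197, [104, 123, 228]), (198, [104, 128, 233]), (199, [153, 15, 173]), (200, [18, 179, 194]), (201, [16, 81, 154]), (202, [90, 8, 133]), (203, [60, 4, 133]), (204, [45, 4, 134]), (205, [50, 6, 135]), (206, [60, 2, 134]), (207, [45, 4, 135])]
194 145.81439832765756
196 138.04834404015708
198 130.65764384623378
200 123.61573707831656
```

```bash
python3 - <<'E'
from h import *
from bench import optics
for n in("w3","w4","w7"):
    d=load(n+".npz");h=cv2.cvtColor(d["image"],cv2.COLOR_BGR2HSV)
    col=h[:,300:336];o=((col[...,0]<20)&(col[...,1]>150)&(col[...,2]>60)).mean(1)
    v=np.nonzero(o>.5)[0];print(n,v.min(),v.max())
    g=d["image"][:,317].sum(1);print([int(x) for x in g[212:232]])
    s=blob(d,(0,0,0),(180,255,50),(290,310,345,360));print("stub",cen(s), np.nonzero(s)[0].min())
# scene: handle orange visible & tip height relation
S=optics.get_image("scene");np.savez("s7.npz",**S)
d=load("w7.npz");cv2.imwrite("pics/c7.png",np.hstack([cv2.resize(load(n+".npz")["image"][170:400,240:400],(320,460)) for n in("w4","w7")]))
E
```

```text
w3 231 354
[358, 358, 360, 361, 363, 371, 229, 28, 71, 92, 83, 74, 73, 77, 74, 77, 73, 72, 66, 172]
stub (array([317.50293542, 341.39921722]), 1022) 321
w4 231 353
[423, 423, 425, 426, 430, 437, 279, 41, 98, 120, 101, 91, 92, 92, 90, 93, 90, 89, 76, 259]
stub (array([317.75890132, 340.80671414]), 983) 321
w7 233 353
[408, 409, 411, 411, 413, 415, 420, 373, 202, 43, 115, 129, 100, 96, 95, 99, 96, 93, 94, 92]
stub (array([317.59667969, 339.75      ]), 1024) 319
```

View pics/c7.png

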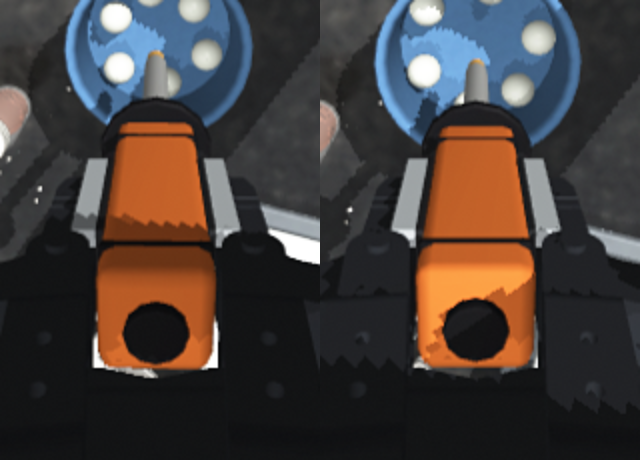

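The crops show the probe tilted a little in the jaws (stub 1.5 px up, tip 4 px down, about 1°), with no lengthwise slip. Next I'll locate the beads to pick an exit gap.

```bash
python3 - <<'E'
from h import *
np.set_printoptions(precision=1,suppress=True)
for n in("w4","w7"):
    d=load(n+".npz");m=blob(d,(0,0,90),(180,70,255),(265,120,375,225)).astype(np.uint8)
    for c in cv2.findContours(m,0,1)[0]:
        if cv2.contourArea(c)>30:
            (u,v),r=cv2.minEnclosingCircle(c);X=onz(d,[[u,v]],17)[0,:2]-[476.1,208.8];print(n,u,v,round(r,1),X,np.hypot(*X),np.degrees(np.arctan2(X[1],X[0])))
s,R=st();th=np.radians(120+15*np.arange(25));p=.028*np.c_[np.cos(th),np.sin(th),0*th];print(s["joints"],np.round(1e3*np.diff(p,axis=0)@R,1)[:12,:2].tolist(),R.T@p[0])
E
```

```text
w4 318.7758483886719 209.15516662597656 11.8 [15.9 21.9] 27.093486312950848 54.05699571118652
w4 299.0 203.5 7.8 [29.9  2.6] 30.007420469091958 4.889946335252164
w4 343.0063171386719 196.96835327148438 8.0 [-15.1  27.2] 31.121114975993997 119.07230324844569
w4 297.1153869628906 178.11538696289062 8.2 [ 13.  -22.1] 25.616691729271928 -59.523922068252745
w4 336.5 172.6999969482422 8.1 [-25.9  -0. ] 25.893704099399816 -179.91261571811836
w4 314.6842041015625 164.7894744873047 8.2 [-11.9 -22. ] 24.973541468105243 -118.48608125834501
w7 338.5 214.6875 8.4 [-2.5 33.5] 33.610535242376486 94.18371434706201
w7 314.5 212.0 12.5 [16.1 15.5] 22.35900130021266 43.92254619074835
w7 291.4836120605469 205.1885223388672 8.6 [30.8 -5.3] 31.29869794956453 -9.807173206013001
w7 348.79998779296875 188.39999389648438 8.7 [-28.   16.7] 32.639637752602525 149.18920441463516
w7 293.0 173.75 8.8 [  8.4 -30.6] 31.746394097832198 -74.59509032044238
w7 325.1875 163.1875 8.9 [-24.3 -19.2] 30.97406156577466 -141.67999238503077
[ 0.7  0.3 -0.3 -0.  -1.  -1.4] [[7.1, 1.9], [7.3, 0.0], [7.1, -1.9], [6.3, -3.6], [5.2, -5.2], [3.7, -6.3], [1.9, -7.1], [0.0, -7.3], [-1.9, -7.1], [-3.6, -6.3], [-5.2, -5.2], [-6.3, -3.7]] [-0.  0.  0.]
```

Call:
play_rows:
  travel:
    - [0, 0, 0.01]
    - [0, 0, 0.01]
    - [0, 0, 0.01]
    - [0, 0, 0.0045]
    - [0, 0, 0]
    - [-0.0018, 0.0052, 0]
    - [-0.0018, 0.0052, 0]
    - [-0.0017, 0.0052, 0]
    - [-0.0017, 0.0051, 0]
    - [-0.0017, 0.0051, 0]
    - [0, 0, 0]
  rotation:
    - [0, 0, 0]
    - [0, 0, 0]
    - [0, 0, 0]
    - [0, 0, 0]
    - [0, 0, 0]
    - [0, 0, 0]
    - [0, 0, 0]
    - [0, 0, 0]
    - [0, 0, 0]
    - [0, 0, 0]
    - [0, 0, 0]
  grip: [0, 0, 0, 0, 0, 0, 0, 0, 0, 0, 0]

```text
clock: 13.13
position: [460.7, 231.7, 139.2]
ee_rot: [-0.443, 0.896, 0.0, 0.0]
contact_force: [0.1, 0.2, -1.6]
gripper_width: 21.3
```

Call:
play_rows:
  travel:
    - [0.0035, 0.001, 0]
    - [0.0036, 0.0009, 0]
    - [0.0036, 0, 0]
    - [0.0037, 0, 0]
    - [0.0036, -0.0009, 0]
    - [0.0035, -0.001, 0]
    - [0.0032, -0.0018, 0]
    - [0.0031, -0.0018, 0]
  rotation:
    - [0, 0, 0]
    - [0, 0, 0]
    - [0, 0, 0]
    - [0, 0, 0]
    - [0, 0, 0]
    - [0, 0, 0]
    - [0, 0, 0]
    - [0, 0, 0]
  grip: [0, 0, 0, 0, 0, 0, 0, 0]

```text
clock: 13.8
position: [449.8, 207.7, 140.3]
ee_rot: [-0.443, 0.897, 0.0, 0.004]
contact_force: [6.9, 1.0, -0.6]
gripper_width: 21.4
```

```bash
python3 - <<'E'
from h import *
np.set_printoptions(precision=2,suppress=True)
print(avg(4));d=wrist("w8")
m=blob(d,(0,0,90),(180,70,255),(230,90,410,225)).astype(np.uint8)
for c in cv2.findContours(m,0,1)[0]:
    if cv2.contourArea(c)>30:
        (u,v),r=cv2.minEnclosingCircle(c);X=onz(d,[[u,v]],17)[0,:2]-[476.1,208.8];print(u,v,round(r,1),X,np.hypot(*X),np.degrees(np.arctan2(X[1],X[0])))
E
```

```text
(array([449.82, 207.34, 140.33]), array([ 6.77,  0.49, -1.15]), array([0.19, 0.5 , 0.48]))
318.0813903808594 206.91860961914062 16.7 [-22.05   4.62] 22.530393048572822 168.16336568264518
269.42999267578125 197.3800048828125 9.7 [  8.48 -30.45] 31.6121266948629 -74.43589879112447
304.0 187.0 9.5 [-23.42 -18.66] 29.947972095180518 -141.4583676042381
385.0 125.5 42.9 [-113.19  -19.07] 114.78329179872806 -170.4345563081854
```

The force of about 7 N in +x means a bead is wedged between the probe and the wall. I'll lift out, recentre and stir on a wider circle (32 mm), so the beads are pushed along the wall and not outward against it.

Call:
play_rows:
  travel:
    - [-0.0024, -0.0032, 0]
    - [-0.0024, -0.0032, 0]
    - [0, 0, -0.01]
    - [0, 0, -0.01]
    - [0, 0, -0.01]
    - [-0.0058, -0.0068, 0]
    - [-0.0058, -0.0068, 0]
    - [0, 0, 0]
    - [0, 0, 0]
    - [0, 0, 0]
  rotation:
    - [0, 0, 0]
    - [0, 0, 0]
    - [0, 0, 0]
    - [0, 0, 0]
    - [0, 0, 0]
    - [0, 0, 0]
    - [0, 0, 0]
    - [0, 0, 0]
    - [0, 0, 0]
    - [0, 0, 0]
  grip: [0, 0, 0, 0, 0, 0, 0, 0, 0, 0]

```text
clock: 14.88
position: [472.5, 206.8, 167.8]
ee_rot: [-0.442, 0.897, -0.0, -0.001]
contact_force: [0.1, -0.0, -0.5]
gripper_width: 21.1
```

```bash
python3 - <<'E'
from h import *
np.set_printoptions(precision=2,suppress=True)
print(avg(2));d=wrist("w9")
m=blob(d,(0,0,90),(180,70,255),(250,100,390,225)).astype(np.uint8)
for c in cv2.findContours(m,0,1)[0]:
    if cv2.contourArea(c)>30:
        (u,v),r=cv2.minEnclosingCircle(c);X=onz(d,[[u,v]],17)[0,:2]-[476.1,208.8];print(u,v,round(r,1),X,np.hypot(*X),np.degrees(np.arctan2(X[1],X[0])))
h=cv2.cvtColor(d["image"],cv2.COLOR_BGR2HSV);print([(v,h[v,317].tolist()) for v in range(190,208,1)], d["camera_matrix"][0])
cv2.imwrite("pics/c9.png",cv2.resize(d["image"][110:360,220:420],(480,600)))
E
```

```text
(array([472.49, 206.85, 167.92]), array([ 0.01, -0.07, -0.5 ]), array([0.11, 0.05, 0.01]))
336.6428527832031 219.14285278320312 8.6 [-2.66 33.29] 33.39507668657494 94.5628823048446
314.0257873535156 214.43814086914062 11.7 [13.13 14.59] 19.624155058259227 48.01173366645695
289.0 209.8000030517578 8.8 [30.8  -5.41] 31.27314366455154 -9.954717339677808
341.23394775390625 179.5825653076172 9.0 [-31.57   1.83] 31.625792443448574 176.67594913553393
290.5 178.25 9.0 [  8.43 -30.54] 31.681454935726308 -74.56257369868929
322.8874206542969 167.59423828125 8.9 [-24.17 -19.23] 30.887781184359167 -141.48946952583879
[(190, [106, 129, 152]), (191, [105, 130, 151]), (192, [105, 128, 151]), (193, [106, 129, 152]), (194, [106, 128, 153]), (195, [106, 129, 152]), (196, [106, 132, 149]), (197, [106, 130, 145]), (198, [106, 130, 151]), (199, [106, 124, 203]), (200, [105, 121, 230]), (201, [104, 126, 234]), (202, [109, 34, 186]), (203, [19, 145, 192]), (204, [16, 84, 166]), (205, [90, 9, 141]), (206, [75, 7, 143]), (207, [60, 4, 142])] [295.8    0.   317.36]
```

View pics/c9.png

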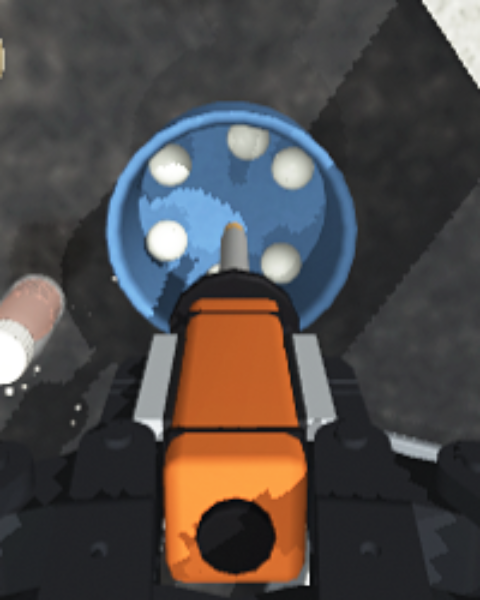

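The crop shows the bead that was ahead of the probe pushed along the wall, all six beads inside, and the tip at (234,228) near the middle. I'll exit at 135° to a 32 mm radius and go round.

Call:
play_rows:
  travel:
    - [0, 0, 0.01]
    - [0, 0, 0.01]
    - [0, 0, 0.009]
    - [0, 0, 0]
    - [0, 0.005, 0]
    - [0, 0.005, 0]
    - [0, 0.005, 0]
    - [0, 0.005, 0]
    - [0, 0.005, 0]
    - [0, 0.005, 0]
    - [0, 0, 0]
  rotation:
    - [0, 0, 0]
    - [0, 0, 0]
    - [0, 0, 0]
    - [0, 0, 0]
    - [0, 0, 0]
    - [0, 0, 0]
    - [0, 0, 0]
    - [0, 0, 0]
    - [0, 0, 0]
    - [0, 0, 0]
    - [0, 0, 0]
  grip: [0, 0, 0, 0, 0, 0, 0, 0, 0, 0, 0]

```text
clock: 15.95
position: [448.4, 226.1, 140.1]
ee_rot: [-0.443, 0.897, 0.0, 0.0]
contact_force: [-0.0, 0.5, -0.3]
gripper_width: 21.3
```

Call:
play_rows:
  travel:
    - [0.0084, 0, 0]
    - [0.0081, -0.0022, 0]
    - [0.0072, -0.0042, 0]
    - [0.0059, -0.0059, 0]
    - [0.0042, -0.0072, 0]
    - [0.0022, -0.0081, 0]
    - [0, -0.0084, 0]
    - [-0.0022, -0.0081, 0]
    - [-0.0042, -0.0072, 0]
    - [-0.0059, -0.0059, 0]
    - [-0.0072, -0.0042, 0]
    - [-0.0081, -0.0022, 0]
  rotation:
    - [0, 0, 0]
    - [0, 0, 0]
    - [0, 0, 0]
    - [0, 0, 0]
    - [0, 0, 0]
    - [0, 0, 0]
    - [0, 0, 0]
    - [0, 0, 0]
    - [0, 0, 0]
    - [0, 0, 0]
    - [0, 0, 0]
    - [0, 0, 0]
  grip: [0, 0, 0, 0, 0, 0, 0, 0, 0, 0, 0, 0]

```text
clock: 16.95
position: [494.0, 178.8, 138.9]
ee_rot: [-0.442, 0.897, -0.001, -0.003]
contact_force: [-3.4, -3.2, -1.1]
gripper_width: 21.2
```

```bash
cat >> h.py <<'E'
def beads(tag):
    np.set_printoptions(precision=2,suppress=True)
    s,R=st();print(s["clock"],s["position"],s["contact_force"]);d=wrist(tag)
    m=blob(d,(0,0,90),(180,70,255),(210,80,430,232)).astype(np.uint8)
    for c in cv2.findContours(m,0,1)[0]:
        if 60<cv2.contourArea(c)<900:
            (u,v),r=cv2.minEnclosingCircle(c);X=onz(d,[[u,v]],17)[0,:2]-[476.1,208.8];print(round(u),round(v),round(r,1),X,np.hypot(*X),np.degrees(np.arctan2(X[1],X[0])))
    b=blob(d,(8,75,80),(28,255,255),(280,170,360,225));
    if b.any(): print("tip px",cen(b),np.nonzero(b)[0].min())
E
python3 -c "
from h import *
beads('w10')"
```

```text
16.95 [493.99 178.81 138.89] [-3.36 -3.21 -1.07]
382 230 9.6 [-13.95  30.48] 33.52194321006575 114.58918119747104
318 212 11.8 [ 23.77 -21.64] 32.14752195446955 -42.32089216553255
249 156 14.1 [  40.67 -100.5 ] 108.41993005961383 -67.96766909150595
210 144 21.0 [  60.71 -129.18] 142.74012388586223 -64.8271138590461
243 114 17.2 [  20.83 -130.88] 132.52513114989014 -80.95755975970785
422 92 14.2 [-109.76  -52.33] 121.59610169642161 -154.51145966487587
tip px (array([319.5, 199.5]), 6) 199
```

Pushing works, with forces of a few newtons and the beads moving as a train. I'll continue.

Call:
play_rows:
  travel:
    - [-0.0084, 0, 0]
    - [-0.0081, 0.0022, 0]
    - [-0.0072, 0.0042, 0]
    - [-0.0059, 0.0059, 0]
    - [-0.0042, 0.0072, 0]
    - [-0.0022, 0.0081, 0]
    - [0, 0.0084, 0]
    - [0.0022, 0.0081, 0]
    - [0.0042, 0.0072, 0]
    - [0.0059, 0.0059, 0]
    - [0.0072, 0.0042, 0]
    - [0.0081, 0.0022, 0]
  rotation:
    - [0, 0, 0]
    - [0, 0, 0]
    - [0, 0, 0]
    - [0, 0, 0]
    - [0, 0, 0]
    - [0, 0, 0]
    - [0, 0, 0]
    - [0, 0, 0]
    - [0, 0, 0]
    - [0, 0, 0]
    - [0, 0, 0]
    - [0, 0, 0]
  grip: [0, 0, 0, 0, 0, 0, 0, 0, 0, 0, 0, 0]

```text
clock: 18.0
position: [452.3, 228.6, 142.2]
ee_rot: [-0.443, 0.896, 0.001, 0.007]
contact_force: [-0.9, -0.3, -0.0]
gripper_width: 20.9
```

```bash
python3 -c "
from h import *
beads('w11')"
```

```text
18.0 [452.33 228.6  142.16] [-0.94 -0.27 -0.02]
289 215 29.4 [ 9.1  16.67] 18.99166326451037 61.35299302398668
313 178 19.5 [-31.67   2.16] 31.74256380444966 176.10039801118464
tip px (array([316.  , 196.21]), 14) 195
```

Call:
play_rows:
  travel:
    - [0.0078, 0, 0]
    - [0.0076, -0.002, 0]
    - [0.0068, -0.0039, 0]
    - [0.0055, -0.0055, 0]
    - [0.0039, -0.0068, 0]
    - [0.002, -0.0076, 0]
    - [0, -0.0078, 0]
    - [-0.002, -0.0076, 0]
    - [-0.0039, -0.0068, 0]
    - [-0.0055, -0.0055, 0]
    - [-0.0068, -0.0039, 0]
    - [-0.0076, -0.002, 0]
  rotation:
    - [0, 0, 0]
    - [0, 0, 0]
    - [0, 0, 0]
    - [0, 0, 0]
    - [0, 0, 0]
    - [0, 0, 0]
    - [0, 0, 0]
    - [0, 0, 0]
    - [0, 0, 0]
    - [0, 0, 0]
    - [0, 0, 0]
    - [0, 0, 0]
  grip: [0, 0, 0, 0, 0, 0, 0, 0, 0, 0, 0, 0]

```text
clock: 19.05
position: [492.1, 182.7, 139.3]
ee_rot: [-0.442, 0.897, -0.0, -0.001]
contact_force: [-0.5, 0.2, -1.1]
gripper_width: 21.2
```

```bash
python3 -c "
from h import *
beads('w12')"
```

```text
19.05 [492.13 182.71 139.35] [-0.46  0.21 -1.09]
219 219 8.6 [101.31 -68.77] 122.45201156164651 -34.16953374894878
322 209 19.3 [ 17.71 -17.27] 24.732878833982237 -44.28237675172244
244 154 15.2 [  41.44 -100.27] 108.49516678234247 -67.54654744476676
210 140 14.0 [  56.67 -127.29] 139.3347946230306 -66.00238239945497
235 110 19.3 [  22.96 -132.5 ] 134.47384122588767 -80.1674447665597
420 94 16.0 [-109.92  -47.68] 119.81829488152185 -156.55190115617773
tip px (array([316.85, 197.85]), 13) 197
```

Call:
play_rows:
  travel:
    - [-0.0078, 0, 0]
    - [-0.0076, 0.002, 0]
    - [-0.0068, 0.0039, 0]
    - [-0.0055, 0.0055, 0]
    - [-0.0039, 0.0068, 0]
    - [-0.002, 0.0076, 0]
    - [0, 0.0078, 0]
    - [0.002, 0.0076, 0]
    - [0.0039, 0.0068, 0]
    - [0.0055, 0.0055, 0]
    - [0.0068, 0.0039, 0]
    - [0.0076, 0.002, 0]
  rotation:
    - [0, 0, 0]
    - [0, 0, 0]
    - [0, 0, 0]
    - [0, 0, 0]
    - [0, 0, 0]
    - [0, 0, 0]
    - [0, 0, 0]
    - [0, 0, 0]
    - [0, 0, 0]
    - [0, 0, 0]
    - [0, 0, 0]
    - [0, 0, 0]
  grip: [0, 0, 0, 0, 0, 0, 0, 0, 0, 0, 0, 0]

```text
clock: 20.1
position: [454.9, 227.3, 143.0]
ee_rot: [-0.445, 0.896, -0.002, 0.008]
contact_force: [15.4, -8.9, -1.1]
gripper_width: 21.5
```

```bash
python3 -c "
from h import *
beads('w13')"
```

```text
20.1 [454.88 227.25 142.98] [15.41 -8.94 -1.08]
288 226 12.3 [19.84 24.02] 31.15000457205199 50.439541433863035
265 218 9.6 [32.11  3.21] 32.27433070735905 5.715203380744829
314 209 12.9 [-11.08  24.59] 26.967536138636166 114.26082037212035
322 200 12.2 [-22.95  21.97] 31.76595363771737 136.25351067329433
273 189 10.0 [  7.69 -14.38] 16.306792862286727 -61.867399422974756
tip px (array([312.27, 196.73]), 11) 196
```

A bead is wedged at this point (about 18 N). I'll ease inward and then continue the third turn on a slightly smaller radius.

Call:
play_rows:
  travel:
    - [0, -0.005, 0]
    - [0, 0, 0]
    - [0.0073, 0, 0]
    - [0.0071, -0.0019, 0]
    - [0.0063, -0.0037, 0]
    - [0.0052, -0.0052, 0]
    - [0.0037, -0.0063, 0]
    - [0.0019, -0.0071, 0]
  rotation:
    - [0, 0, 0]
    - [0, 0, 0]
    - [0, 0, 0]
    - [0, 0, 0]
    - [0, 0, 0]
    - [0, 0, 0]
    - [0, 0, 0]
    - [0, 0, 0]
  grip: [0, 0, 0, 0, 0, 0, 0, 0]

```text
clock: 20.82
position: [453.4, 182.6, 140.1]
ee_rot: [-0.443, 0.897, 0.0, 0.001]
contact_force: [-0.4, 2.1, -0.6]
gripper_width: 21.5
```

```bash
python3 -c "
from h import *
beads('w14')"
```

```text
20.8167 [453.35 182.57 140.05] [-0.39  2.06 -0.63]
296 226 7.9 [  9.32 -18.77] 20.956233120370097 -63.582899359717146
316 212 8.2 [-14.42 -17.27] 22.497512247655983 -129.87324070579353
220 178 15.5 [ 35.32 -97.2 ] 103.41631645912936 -70.03200535760217
212 136 15.6 [  15.29 -128.48] 129.38725854340208 -83.2113374590591
```

Call:
play_rows:
  travel:
    - [-0.004, 0, 0]
    - [0, -0.0073, 0]
    - [-0.0019, -0.0071, 0]
    - [-0.0037, -0.0063, 0]
    - [-0.0052, -0.0052, 0]
    - [-0.0063, -0.0037, 0]
    - [-0.0071, -0.0019, 0]
    - [-0.0073, 0, 0]
    - [-0.0071, 0.0019, 0]
    - [-0.0063, 0.0037, 0]
    - [-0.0052, 0.0052, 0]
    - [-0.0037, 0.0063, 0]
  rotation:
    - [0, 0, 0]
    - [0, 0, 0]
    - [0, 0, 0]
    - [0, 0, 0]
    - [0, 0, 0]
    - [0, 0, 0]
    - [0, 0, 0]
    - [0, 0, 0]
    - [0, 0, 0]
    - [0, 0, 0]
    - [0, 0, 0]
    - [0, 0, 0]
  grip: [0, 0, 0, 0, 0, 0, 0, 0, 0, 0, 0, 0]

```text
clock: 21.87
position: [497.7, 219.1, 138.8]
ee_rot: [-0.442, 0.897, -0.001, -0.003]
contact_force: [-2.5, -2.9, -0.6]
gripper_width: 21.6
```

```bash
python3 -c "
from h import *
beads('w15')"
```

```text
21.8667 [497.73 219.06 138.84] [-2.54 -2.94 -0.55]
232 226 19.2 [100.73 -19.69] 102.63261944650426 -11.058933288224438
366 180 10.3 [-26.2   21.55] 33.92625020290595 140.55943639547155
314 173 10.3 [  7.53 -13.06] 15.0749654587779 -60.04180672148907
228 120 17.7 [ 38.11 -94.13] 101.55124794718515 -67.95592081072203
424 88 9.2 [-109.71  -13.36] 110.51818234630046 -173.0557114272634
220 84 8.4 [  24.08 -120.  ] 122.38979518738073 -78.65476322390825
tip px (array([316.27, 194.91]), 11) 194
```

Call:
play_rows:
  travel:
    - [-0.0046, 0.0058, 0]
    - [0, 0.0073, 0]
    - [0.0019, 0.0071, 0]
    - [0.0037, 0.0063, 0]
    - [0.0052, 0.0052, 0]
    - [0.0063, 0.0037, 0]
    - [0.0071, 0.0019, 0]
    - [0.0073, 0, 0]
    - [0.0071, -0.0019, 0]
    - [0.0063, -0.0037, 0]
    - [0.0052, -0.0052, 0]
    - [0.0037, -0.0063, 0]
  rotation:
    - [0, 0, 0]
    - [0, 0, 0]
    - [0, 0, 0]
    - [0, 0, 0]
    - [0, 0, 0]
    - [0, 0, 0]
    - [0, 0, 0]
    - [0, 0, 0]
    - [0, 0, 0]
    - [0, 0, 0]
    - [0, 0, 0]
    - [0, 0, 0]
  grip: [0, 0, 0, 0, 0, 0, 0, 0, 0, 0, 0, 0]

```text
clock: 22.92
position: [455.1, 194.5, 141.3]
ee_rot: [-0.443, 0.897, 0.001, 0.003]
contact_force: [0.7, -0.4, -0.1]
gripper_width: 21.7
```

```bash
python3 -c "
from h import *
beads('w16')"
```

```text
22.9167 [455.14 194.46 141.33] [ 0.73 -0.43 -0.1 ]
343 223 9.7 [-26.05  20.03] 32.86050591586674 142.45338727272355
293 216 10.0 [  7.91 -15.17] 17.10963198073108 -62.4463787936088
324 208 16.2 [-21.02  -3.27] 21.2739951216828 -171.15028876451018
218 162 13.9 [ 29.05 -97.11] 101.36210746794606 -73.34313209393447
tip px (array([316.71, 195.57]), 14) 194
```

Call:
play_rows:
  travel:
    - [0.0038, -0.0064, 0]
    - [0, -0.0073, 0]
    - [-0.0019, -0.0071, 0]
    - [-0.0037, -0.0063, 0]
    - [-0.0052, -0.0052, 0]
    - [-0.0063, -0.0037, 0]
    - [-0.0071, -0.0019, 0]
    - [-0.0073, 0, 0]
    - [-0.0071, 0.0019, 0]
    - [-0.0063, 0.0037, 0]
    - [-0.0052, 0.0052, 0]
    - [-0.0037, 0.0063, 0]
  rotation:
    - [0, 0, 0]
    - [0, 0, 0]
    - [0, 0, 0]
    - [0, 0, 0]
    - [0, 0, 0]
    - [0, 0, 0]
    - [0, 0, 0]
    - [0, 0, 0]
    - [0, 0, 0]
    - [0, 0, 0]
    - [0, 0, 0]
    - [0, 0, 0]
  grip: [0, 0, 0, 0, 0, 0, 0, 0, 0, 0, 0, 0]

```text
clock: 23.97
position: [499.8, 220.4, 139.4]
ee_rot: [-0.443, 0.897, -0.0, -0.002]
contact_force: [-1.9, -2.5, -0.3]
gripper_width: 21.3
```

Call:
play_rows:
  travel:
    - [-0.0019, 0.0071, 0]
    - [0, 0.0073, 0]
    - [0.0019, 0.0071, 0]
    - [0.0037, 0.0063, 0]
    - [0.0052, 0.0052, 0]
    - [0.0063, 0.0037, 0]
    - [0.0071, 0.0019, 0]
    - [0.0073, 0, 0]
    - [0.0071, -0.0019, 0]
    - [0.0063, -0.0037, 0]
    - [0.0052, -0.0052, 0]
    - [0.0037, -0.0063, 0]
  rotation:
    - [0, 0, 0]
    - [0, 0, 0]
    - [0, 0, 0]
    - [0, 0, 0]
    - [0, 0, 0]
    - [0, 0, 0]
    - [0, 0, 0]
    - [0, 0, 0]
    - [0, 0, 0]
    - [0, 0, 0]
    - [0, 0, 0]
    - [0, 0, 0]
  grip: [0, 0, 0, 0, 0, 0, 0, 0, 0, 0, 0, 0]

```text
clock: 24.97
position: [453.5, 193.8, 141.2]
ee_rot: [-0.443, 0.897, 0.002, 0.004]
contact_force: [2.2, 3.1, -1.1]
gripper_width: 21.2
```

```bash
python3 -c "
from h import *
beads('w17')"
```

```text
24.9667 [453.51 193.75 141.21] [ 2.2   3.12 -1.07]
342 228 8.9 [-23.86  23.53] 33.511520505456545 135.40003408090757
292 218 9.6 [  8.51 -14.68] 16.96786193416447 -59.89621547666479
318 214 9.4 [-14.    -2.77] 14.276004900311369 -168.81736663283047
334 205 9.6 [-31.46  -1.11] 31.48308917456342 -177.98464102288472
316 195 9.3 [-24.19 -19.2 ] 30.885772089167983 -141.55199061135374
218 164 14.0 [ 28.54 -96.22] 100.36097173085106 -73.47875744597208
tip px (array([316.5 , 203.88]), 8) 203
```

Stirring done: more than 3 turns near the floor after the first shallow one. Next I'll lift out.

Call:
play_rows:
  travel:
    - [-0.003, -0.003, 0]
    - [0, 0, -0.008]
    - [0, 0, -0.01]
    - [0, 0, -0.01]
    - [0, 0, -0.01]
    - [0, 0, -0.012]
    - [0, 0, -0.012]
    - [0, 0, -0.012]
    - [0, 0, -0.012]
    - [0, 0, -0.012]
    - [0, 0, 0]
    - [0, 0, 0]
  rotation:
    - [0, 0, 0]
    - [0, 0, 0]
    - [0, 0, 0]
    - [0, 0, 0]
    - [0, 0, 0]
    - [0, 0, 0]
    - [0, 0, 0]
    - [0, 0, 0]
    - [0, 0, 0]
    - [0, 0, 0]
    - [0, 0, 0]
    - [0, 0, 0]
  grip: [0, 0, 0, 0, 0, 0, 0, 0, 0, 0, 0, 0]

```text
clock: 26.02
position: [455.3, 192.2, 237.6]
ee_rot: [-0.442, 0.897, 0.0, -0.001]
contact_force: [0.4, -0.2, -1.3]
gripper_width: 21.3
```

```bash
cat >> h.py <<'E'
from bench import optics as _o
def tiptool(d,s,box=(290,180,345,225),z=131.3):
    b=blob(d,(8,75,80),(28,255,255),box);c,k=cen(b);v=np.nonzero(b)[0].min()
    o,r=ray(d,[[c[0],v]]);M=Ro.from_quat(s["ee_rot"]).as_matrix();o=M.T@(o-s["position"]);r=M.T@r[0]
    return (c[0],v,k),o+r*(z-o[2])/r[2]
E
python3 - <<'E'
from h import *
import h
np.set_printoptions(precision=2,suppress=True)
beads('w18');s,R=st();d=load('w18.npz');print(tiptool(d,s))
q=s["ee_rot"]
for n,p,qq in(("w3",[446.21,-58.41,279.84],R),("w4",[476.32,207.42,201.38],R)):
    print(n,tiptool(load(n+".npz"),dict(position=np.array(p),ee_rot=q)))
for n in ("w3","w18"):
    d=load(n+".npz");sb=blob(d,(0,0,0),(180,255,50),(290,310,345,360));print(np.nonzero(sb)[0].min())
cv2.imwrite("pics/c18.png",cv2.resize(load("w18.npz")["image"][110:360,220:440],(528,600)))
E
```

```text
26.0167 [455.28 192.21 237.57] [ 0.39 -0.22 -1.27]
244 230 10.6 [ 96.18 -21.37] 98.52588973871259 -12.52797261192694
324 214 12.8 [ 0.22 25.34] 25.345554641077193 89.51243735157134
338 204 7.2 [-22.15  25.93] 34.106419533649124 130.5023266422549
300 195 7.2 [  8.01 -13.64] 15.814572230204291 -59.576630183062555
332 184 7.3 [-32.09  -0.38] 32.09064775737458 -179.31319965289364
316 175 7.1 [-23.08 -21.73] 31.704777405085924 -136.72925423190662
tip px (array([317.5 , 203.33]), 18) 202
((np.float64(317.5), np.int64(202), 18), array([ -4.58,   0.15, 131.3 ]))
w3 ((np.float64(317.5), np.int64(195), 20), array([  2.43,  -0.13, 131.3 ]))
w4 ((np.float64(317.5), np.int64(196), 16), array([  1.7 ,   0.04, 131.3 ]))
321
318
```

View pics/c18.png

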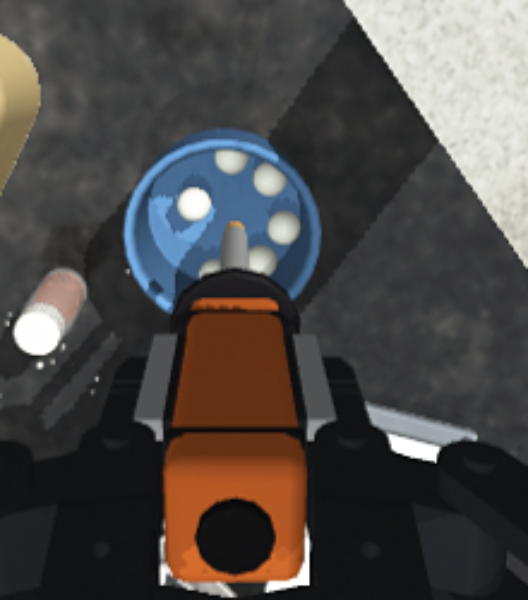

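The crop shows all six beads inside the pot, shuffled, and the probe clear with its tip at (236,225). The probe is tilted about 2.5° in the jaws, and I'll compensate for that.

```bash
python3 - <<'E'
from h import *
np.set_printoptions(precision=4,suppress=True)
s,R=st();t=np.radians(20);a=np.radians(-144.6);n=np.array([np.sin(t)*np.cos(a),np.sin(t)*np.sin(a),np.cos(t)])
p=R@np.array([-.045,0,1]);p/=np.linalg.norm(p);ax=np.cross(p,-n);ang=np.arcsin(np.linalg.norm(ax));rv=R.T@ax/np.linalg.norm(ax)*ang;print("rv tool",rv,rv/4)
R2=R@Ro.from_rotvec(rv).as_matrix();tip=np.array([517.3,401.5,46.5])+40*n;tcp=tip-R2@np.array([-5.5,0,131.3]);print(tcp,"delta tool",R.T@(tcp-s["position"]),n)
E
```

```text
rv tool [ 0.1035 -0.2918  0.0047] [ 0.0259 -0.0729  0.0012]
[469.7413 367.8479 207.7104] delta tool [-148.4857   95.3165   28.8726] [-0.2788 -0.1981  0.9397]
```

Call:
play_rows:
  travel:
    - [-0.0186, 0.0119, 0]
    - [-0.0186, 0.0119, 0]
    - [-0.0186, 0.0119, 0]
    - [-0.0186, 0.0119, 0]
    - [-0.0186, 0.0119, 0]
    - [-0.0186, 0.0119, 0]
    - [-0.0186, 0.0119, 0]
    - [-0.0186, 0.0119, 0]
    - [0, 0, 0.01]
    - [0, 0, 0.01]
    - [0, 0, 0.009]
    - [0, 0, 0]
  rotation:
    - [0, 0, 0]
    - [0, 0, 0]
    - [0, 0, 0]
    - [0, 0, 0]
    - [0, 0, 0]
    - [0, 0, 0]
    - [0, 0, 0]
    - [0, 0, 0]
    - [0, 0, 0]
    - [0, 0, 0]
    - [0, 0, 0]
    - [0, 0, 0]
  grip: [0, 0, 0, 0, 0, 0, 0, 0, 0, 0, 0, 0]

```text
clock: 27.07
position: [469.6, 366.4, 205.1]
ee_rot: [-0.442, 0.897, -0.001, -0.004]
contact_force: [-1.4, 0.6, -2.0]
gripper_width: 21.5
```

Call:
play_rows:
  travel:
    - [0, 0, 0]
    - [0, 0, 0]
    - [0, 0, 0]
    - [0, 0, 0]
    - [0, 0, 0]
    - [0, 0, 0]
    - [0, 0, 0]
    - [0, 0, 0]
  rotation:
    - [0.0173, -0.0486, 0.0008]
    - [0.0173, -0.0486, 0.0008]
    - [0.0173, -0.0486, 0.0008]
    - [0.0173, -0.0486, 0.0008]
    - [0.0173, -0.0486, 0.0008]
    - [0.0173, -0.0486, 0.0008]
    - [0, 0, 0]
    - [0, 0, 0]
  grip: [0, 0, 0, 0, 0, 0, 0, 0]

```text
clock: 27.73
position: [470.7, 367.2, 208.8]
ee_rot: [-0.435, 0.887, 0.017, 0.152]
contact_force: [1.0, 0.9, 0.4]
gripper_width: 21.3
```

```bash
python3 - <<'E'
from h import *
np.set_printoptions(precision=3,suppress=True)
s,R=st();d=wrist("w20");a=np.radians(-144.6);t=np.radians(20);n=np.array([np.sin(t)*np.cos(a),np.sin(t)*np.sin(a),np.cos(t)])
print(s["position"],R[:,2],s["contact_force"]);px,tt=tiptool(d,s);print(px,tt)
tipw=s["position"]+R@np.array([tt[0]-1,0,131.3]);ax=R@np.array([-.045,0,1]);print("tip",tipw,"ang",np.degrees(np.arccos(-ax@n/np.linalg.norm(ax))))
b=d["image"].astype(int);m=(b[...,2]-b[...,1]>40)&(abs(b[...,1]-b[...,0])<40)&(b[...,2]>100)
m[230:]=0;m[:80]=0;m[:,:230]=0;m[:,410:]=0;v,u=np.nonzero(m);print("red",len(u),u.mean() if len(u) else 0,v.mean() if len(u) else 0,u.min(),u.max(),v.min(),v.max())
cv2.imwrite("pics/c20.png",cv2.resize(d["image"][100:350,210:430],(528,600)))
mw=blob(d,(0,0,140),(180,40,255),(220,80,420,215));P,uv=cloud(d,mw);P=P[(P[:,2]>15)&(P[:,2]<75)]
for _ in range(5):
    q=P.mean(0);nn=np.linalg.svd(P-q,full_matrices=False)[2][2];P=P[abs((P-q)@nn)<2.5]
nn*=np.sign(nn[2]);print("plane",len(P),q,nn,np.degrees(np.arccos(nn[2])),np.degrees(np.arctan2(nn[1],nn[0])))
E
```

```text
[470.689 367.24  208.843] [ 0.255  0.163 -0.953] [0.98  0.903 0.385]
(np.float64(317.25), np.int64(203), 8) [ -5.331  -0.052 131.3  ]
tip [507.811 393.56   85.519] ang 0.10837623745945132
red 87 319.632183908046 195.72413793103448 309 330 187 206
plane 4358 [500.217 390.721  38.318] [-0.261 -0.203  0.944] 19.305871212017284 -142.1003915002591
```

The viewer limit is reached, so I'll go on with numbers only. The ring is detected in full around pixel (319.5,196.5), and the plate plane fit gives 19.3° at -142°, close to the nominal slope. Next I'll compute the remaining offset.

```bash
python3 - <<'E'
from h import *
np.set_printoptions(precision=2,suppress=True)
s,R=st();d=load("w20.npz")
b=d["image"].astype(int);m=(b[...,2]-b[...,1]>40)&(abs(b[...,1]-b[...,0])<40)&(b[...,2]>100)
m[230:]=0;m[:80]=0;m[:,:230]=0;m[:,410:]=0
print("\n".join("".join("#" if x else "." for x in r) for r in m[185:209,305:335]))
v,u=np.nonzero(m);q=np.array([500.2,390.7,38.3]);n=np.array([-.262,-.203,.943]);n/=np.linalg.norm(n)
o,r=ray(d,np.c_[u,v]);P=o+r*(((q-o)@n)/(r@n))[:,None]
L=(P-s["position"])@R
A=np.c_[2*L[:,:2],np.ones(len(L))];x=np.linalg.lstsq(A,(L[:,:2]**2).sum(1),rcond=None)[0];rad=np.sqrt(x[2]+x[0]**2+x[1]**2)
print("ring centre tool",x[:2],"rad",rad,"z",L[:,2].mean(),"world",P.mean(0),P.min(0),P.max(0))
C=s["position"]+R@np.array([x[0],x[1],L[:,2].mean()]);print("C",C)
ax=np.array([-.045,0,1.]);tip=np.array([-5.9,0,131.3]);nt=R.T@n
k=((np.array([x[0],x[1],L[:,2].mean()])-tip)@nt)/(ax@nt);print("gap",-0+k,"hit-offset",tip+k*ax-np.array([x[0],x[1],L[:,2].mean()]))
from bench import arm
print(s["joints"])
E
```

```text
..............................
..............................
...........#######............
.........####.....###.........
........##..........##........
.......##............##.......
......##..............##......
.....##...............###.....
.....##................##.....
.....#..................#.....
....##..................##....
....##........##........##....
....##........##........##....
....##..................##....
....##..................#.....
.....##................##.....
.....##................##.....
......##..............##......
.......##.............##......
.......##...........###.......
........#.........###.........
.................##...........
..............................
..............................
ring centre tool [-8.91  2.4 ] rad 10.785564702362356 z 173.27642787505357 world [518.2  404.29  46.23] [507.69 393.82  42.84] [530.2  416.53  50.26]
C [518.96 405.02  46.56]
gap 42.059747714516 hit-offset [ 1.12 -2.4   0.08]
[ 0.99  0.22 -0.4   0.2  -0.68 -1.79]
```

Call:
play_rows:
  travel:
    - [-0.0007, 0.0012, 0.004]
    - [-0.0007, 0.0012, 0.004]
    - [-0.0002, 0, 0.005]
    - [-0.0002, 0, 0.005]
    - [-0.0002, 0, 0.005]
    - [-0.0002, 0, 0.005]
    - [-0.0002, 0, 0.004]
    - [-0.0002, 0, 0.003]
    - [0, 0, 0]
    - [0, 0, 0]
  rotation:
    - [0, 0, 0]
    - [0, 0, 0]
    - [0, 0, 0]
    - [0, 0, 0]
    - [0, 0, 0]
    - [0, 0, 0]
    - [0, 0, 0]
    - [0, 0, 0]
    - [0, 0, 0]
    - [0, 0, 0]
  grip: [0, 0, 0, 0, 0, 0, 0, 0, 0, 0]

```text
clock: 28.62
position: [479.8, 377.8, 175.8]
ee_rot: [-0.435, 0.887, 0.018, 0.153]
contact_force: [0.1, 0.2, -1.0]
gripper_width: 21.6
```

```bash
cat > chk.py <<'E'
from h import *
np.set_printoptions(precision=2,suppress=True)
n=np.array([-.27,-.2,.942]);p,f,e=avg(6);s,R=st();print(s["clock"],p,f,e,"F.n",f@n,"std",e@abs(n))
import sys
d=wrist(sys.argv[1]);print(tiptool(d,s))
b=d["image"].astype(int);m=(b[...,2]-b[...,1]>40)&(abs(b[...,1]-b[...,0])<40)&(b[...,2]>100)
print("\n".join("".join("#" if x else ("o" if 8<h[0]<28 and h[1]>75 else ".") for x,h in zip(r,hr)) for r,hr in zip(m[185:214,303:337],cv2.cvtColor(d["image"],cv2.COLOR_BGR2HSV)[185:214,303:337])))
E
python3 chk.py w21
```

```text
28.9167 [479.85 377.97 176.22] [-0.05 -0.04 -0.65] [0.49 0.28 0.4 ] F.n -0.5902702455226916 std 0.5709643687400396
((np.float64(316.72727272727275), np.int64(202), 11), array([ -4.32,  -0.56, 131.3 ]))
..................................
..................................
..................................
..................................
..................................
...........#######................
.........###########..............
.......####.......####............
......###...........###...........
.....##..............###..........
....##................###.........
...###.................##.........
...##..................###........
...##...................##........
..##....................##........
..##..........#.........##........
..##.........###........##........
..##..........oo........##........
..##........ooooo.......##........
...##......oo....o......##........
...##......o............##........
...###.................##.........
....##................###.........
....###...............##..........
.....###............###...........
......###...........##............
.......##...........#.............
..................................
..................................
```

The tip sits right at the red dot, with a gap of a few millimetres left. I'll advance slowly.

Call:
play_rows:
  travel:
    - [0, 0, 0.001]
    - [0, 0, 0.001]
    - [0, 0, 0.001]
    - [0, 0, 0.001]
    - [0, 0, 0.001]
    - [0, 0, 0.001]
    - [0, 0, 0]
    - [0, 0, 0]
    - [0, 0, 0]
  rotation:
    - [0, 0, 0]
    - [0, 0, 0]
    - [0, 0, 0]
    - [0, 0, 0]
    - [0, 0, 0]
    - [0, 0, 0]
    - [0, 0, 0]
    - [0, 0, 0]
    - [0, 0, 0]
  grip: [0, 0, 0, 0, 0, 0, 0, 0, 0]

```text
clock: 29.72
position: [481.3, 378.9, 170.3]
ee_rot: [-0.435, 0.887, 0.018, 0.153]
contact_force: [0.2, -0.1, -1.3]
gripper_width: 21.4
```

```bash
python3 chk.py w22
```

```text
30.0167 [481.35 378.89 170.32] [-0.11  0.18 -1.55] [0.37 0.47 0.32] F.n -1.4626169143971188 std 0.5004917885486272
((np.float64(317.0), np.int64(202), 9), array([ -4.32,  -0.29, 131.3 ]))
..................................
..................................
..................................
..................................
..................................
..................................
..................................
...........#######................
........#############.............
.......###........####............
.....###............###...........
....###..............###..........
....##................###.........
...##..................##.........
...##..................###........
..###...................##........
..##....................##........
..##..........oo........###.......
..##.........oooo........##.......
..##.......oo....o.......##.......
..##.......o............###.......
..##....................##........
...##...................##........
...##..................###........
....##.................##.........
....###...............##..........
.....###.............###..........
......###...........###...........
.......##...........#.............
```

Call:
play_rows:
  travel:
    - [0, 0, 0.001]
    - [0, 0, 0.001]
    - [0, 0, 0.001]
    - [0, 0, 0.001]
    - [0, 0, 0]
    - [0, 0, 0]
    - [0, 0, 0]
  rotation:
    - [0, 0, 0]
    - [0, 0, 0]
    - [0, 0, 0]
    - [0, 0, 0]
    - [0, 0, 0]
    - [0, 0, 0]
    - [0, 0, 0]
  grip: [0, 0, 0, 0, 0, 0, 0]

```text
clock: 30.65
position: [482.4, 379.7, 166.7]
ee_rot: [-0.435, 0.887, 0.018, 0.153]
contact_force: [-0.4, -0.4, 1.1]
gripper_width: 21.4
```

```bash
python3 chk.py w23 | head -3
```

```text
30.95 [482.43 379.65 166.65] [-0.    0.02  0.55] [0.49 0.83 0.43] F.n 0.5184792797618035 std 0.701416673656912
((np.float64(317.0), np.int64(203), 7), array([ -5.33,  -0.29, 131.3 ]))
..................................
```

Call:
play_rows:
  travel:
    - [0, 0, 0.0007]
    - [0, 0, 0]
    - [0, 0, 0]
    - [0, 0, 0]
    - [0, 0, 0]
    - [0, 0, 0]
    - [0, 0, 0]
  rotation:
    - [0, 0, 0]
    - [0, 0, 0]
    - [0, 0, 0]
    - [0, 0, 0]
    - [0, 0, 0]
    - [0, 0, 0]
    - [0, 0, 0]
  grip: [0, 0, 0, 0, 0, 0, 0]

```text
clock: 31.58
position: [482.6, 379.7, 165.9]
ee_rot: [-0.435, 0.887, 0.018, 0.153]
contact_force: [-0.2, 0.7, 1.5]
gripper_width: 21.3
```

```bash
python3 chk.py w24; python3 -c "
from h import *
print(avg(14)); s,R=st();print(s['clock'],s['gripper_width'],R@np.array([-.045,0,1]))"
```

```text
31.8833 [482.57 379.72 165.86] [0.35 0.25 1.32] [0.55 0.33 0.16] F.n 1.0969289020037827 std 0.3660662385762566
((np.float64(317.6666666666667), np.int64(204), 3), array([ -6.34,   0.35, 131.3 ]))
..................................
..................................
..................................
..................................
..................................
..................................
..................................
..................................
...........#######................
........#############.............
.......####.......####............
.....####...........###...........
....###..............###..........
....##................###.........
...##..................##.........
...##..................###........
..##....................##........
..##....................###.......
..##.....................##.......
..##.........o.oo........##.......
..##.....................##.......
..##.....................##.......
..##....................###.......
..##....................##........
...##...................##........
...##..................##.........
....##................###.........
....###..............###..........
.....###............###...........
(array([482.56239061, 379.69515071, 165.83895717]), array([0.02577191, 0.53300736, 0.87470914]), array([0.4988094 , 0.57155908, 0.36980522]))
32.6333 21.43982200359261 [ 0.28195081  0.19953679 -0.9395285 ]
```

The force rise over free air is about 2.2 N, the tip is at the ring's centre, and the probe is square to within about 1°. I'm handing in.

```bash
python3 -c "
from bench import workorder; workorder.job_done()"
```

```text
the job is handed in; nothing more can be done
```

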